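Set up the prop, spacers and seam dry run on the welding fixture

TASK

Get the fixture ready and dry-run the seam: swing the yellow fold-out prop up past upright so that it stays open on its stop by itself, then lay the aluminium box section, cover strip up, in the fixed rest and the prop's saddle, and after that guide the point of the orange stylus slowly (about 30 mm a second) along the seam beside the blue strip, from the red end to the other, and stand the stylus back in its holder. At any time along the way slide all the brass spacer sleeves over the upright clamp post, right down; leave the other things on the table alone, and at the end the prop must still be open with the section resting in it.

Things in the scene. Friction and masses are not known exactly. Their poses are not given: they have to be found in the camera images.
- jig: Fixed fixture for a box section. Origin: underside of its aluminium base plate (80 x 270 x 10 mm) at the table, on the line of the saddles, half-way between them; its y axis runs along that line, from the fixed rest (-y side) to the fold-out prop (+y side); x across; z up
- rest_floor (a point): Floor of the U saddle on the fixed grey pillar, at jig (0, -85, 146) mm: 30 mm along y, 38 mm clear between two ears 13 mm high, open at both y ends. With the prop open, its yellow saddle is alike, floor level with this one, at jig (0, +85, 146) mm. The section lies along jig y in both, its middle about over the jig's
- prop_hinge (a point): Middle of the prop's hinge axis, at jig (0, 119, 36) mm; the axis runs along jig x
- prop (a joint): Angle of the yellow fold-out prop, rad: 0 = folded down, lying flat and pointing to jig +y; it grows as the prop swings up; 1.57 = upright; 1.92 = on its stop, leaning 20 degrees past upright towards the fixed rest, where its own weight holds it. Short of upright it falls back to 0. It swings freely (0.25 kg)
- prop_grip (a point): Middle of the red round cross-bar (22 mm diameter, 50 mm long along jig x, flat ends) at the prop's outer end, 100 mm from the hinge axis, behind the yellow saddle (48 mm wide, so narrower than the bar). Pinch the bar by its flat ends from above: it turns between the fingers as the prop swings. At prop = 0 it is 36 mm above the table
- rail_center (a point): Centre of the loose aluminium box section (240 x 30 x 30 mm, 0.4 kg), lying on the table. x: along its length (14 mm red band at the -x end), y across, z up. On top, a blue cover strip 4 mm thick covers y = -15 to +3 mm, full length, leaving a bare ledge on the +y side. The seam is the corner of strip edge and ledge: y = +3, z = +15 mm from here. Either way round in the saddles will do
- seam_start (a point): Start of the seam line to be traced: near the red end, at (-87.5, 3, 15) mm from rail_center in its axes. The stretch to trace is 175 mm long
- seam_end (a point): End of the seam line to be traced, at (+87.5, 3, 15) mm from rail_center
- post_top (a point): Top centre of the fixed upright steel clamp post: shaft 20 mm diameter, tapered over the last 10 mm, top 122 mm above the table; it stands on a black foot disc (56 mm diameter, 12 mm high). The sleeves stack on the foot, round the shaft, in any order
- stylus_grip (a point): Middle of the stylus's orange round handle (20 mm diameter, 80 mm long); the handle runs from 40 mm below to 40 mm above this point along the stylus's z axis. The stylus stands upright in its holder with this point 105 mm above the table
- stylus_tip (a point): Point of the stylus, 100 mm from stylus_grip along its -z axis (4 mm across at the very end; the steel shank below the handle is 10 mm thick, 60 mm long). 80 g in all
- holder_mouth (a point): Centre of the hole in the top of the fixed grey stylus holder (50 x 50 mm block, 65 mm high); the hole is 15 mm wide and goes through; seated, the handle's lower end rests on the block's top and the tip is 5 mm above the table
- sleeve0_c (a point): Centre (half-way up) of a loose brass spacer sleeve: ring 44 mm outside, 26 mm bore, 25 mm high, 0.12 kg, axis upright along z. All sleeves are alike; only two to four of them are on the table in a run
- sleeve1_c (a point): Centre (half-way up) of a loose brass spacer sleeve: ring 44 mm outside, 26 mm bore, 25 mm high, 0.12 kg, axis upright along z. All sleeves are alike; only two to four of them are on the table in a run
- sleeve2_c (a point): Centre (half-way up) of a loose brass spacer sleeve: ring 44 mm outside, 26 mm bore, 25 mm high, 0.12 kg, axis upright along z. All sleeves are alike; only two to four of them are on the table in a run
- sleeve3_c (a point): Centre (half-way up) of a loose brass spacer sleeve: ring 44 mm outside, 26 mm bore, 25 mm high, 0.12 kg, axis upright along z. All sleeves are alike; only two to four of them are on the table in a run
- hammer: Bystander on the table, not part of the job: hammer. Origin at its underside
- screwdriver: Bystander on the table, not part of the job: screwdriver. Origin at its underside
- spray_can: Bystander on the table, not part of the job: green spray can, 60 mm across, 150 mm high. Origin at its underside
- magnet_square: Bystander on the table, not part of the job: red magnetic welding square, 70 x 18 x 50 mm. Origin at its underside
- angle_bracket: Bystander on the table, not part of the job: aluminium angle bracket, 80 x 50 x 55 mm. Origin at its underside
- clamp_block: Bystander on the table, not part of the job: black clamp block, 60 x 40 mm, with a yellow-topped screw, 110 mm high. Origin at its underside
Mind the look-alikes: they are no part of the job. Of the things like the part that bears holder_mouth, leave any that is brown; of the rest the larger one is meant. Leave any purple look-alike of the part that bears post_top alone.

How it is judged:
By the outcome, as a careful person would: the job done as asked, in the order asked, and still so for the second after the job is handed in, with the robot touching nothing.
Of sleeve0, sleeve1, sleeve2, sleeve3 only 2 to 4 are there at a start; the rules pass over those that are not, and their reading is None.
At some moment in a run one of sleeve0, sleeve1, sleeve2, sleeve3 may be knocked a few centimetres aside while the robot is not near it.
It also fails if it takes over 210 s, if anything falls off the work surface, if the arm or the gripper's body presses on something with over 40 N, if the wrist force passes 120 N, or if a joint passes its speed limit or range.

ROBOT

A 6-joint arm with a two-finger parallel gripper is mounted at the origin on the work surface. World frame = base frame: x ahead of the robot, y to its left, z up, the work surface at z = 0. Lengths are in m, angles in degrees, forces in N, time in s.
With the tool pointing down it reaches from about 0.4 to 0.825 m from the base axis. Payload 7 kg.
Tool frame: the origin (TCP) lies between the finger pads; the fingertips stand 11 mm ahead of it and the grasp point (between the pads) lies 8 mm behind it; z points along the fingers, y is the direction in which the jaws open and shut (so a half turn about z gives the same grasp; the last joint's range is limited). The gripper opens to 88 mm and grips with 3 to 60 N. Pads are 19 mm wide; open, the fingers measure 130 mm over their backs; the gripper's body (78 mm by 193 mm) begins 47 mm behind the grasp point.
Start: joints at [-58.436, 20.546, 0.682, 0, -70.136, -16.507], TCP at [0.175, -0.652, 0.238] pointing down, gripper open.
Joint ranges: [-176.03, 176.03], [-82.01, 121.73], [-58.28, 71.71], [-173.87, 95.51], [-174.79, -0.11], [-173.66, 173.66]. Speed limits (degrees/s): [136.94, 136.94, 172.46, 180, 180, 180].

INTERFACE

Orientations are given as [roll, pitch, yaw] about the fixed x, y, z axes, in that order (R = Rz(yaw) Ry(pitch) Rx(roll)).
In Python, from plant import r gives the robot as it stands.
- The arm moves only by the shell command python3 -m inch 'ROWS' [OPENING] [FORCE]. ROWS is JSON, a list of rows, each an object of numbers: "x", "y", "z": the shift along the tool's x, y, z as a fraction of full scale; "yaw": the turn about the tool's z as a fraction of full scale. In form: [{"x": .., "y": .., "z": .., "yaw": ..}, ...]. A call has 1 to 5 rows; each row shifts and turns the pose as measured when the row begins, along the tool's axes as they then stand; what a row does not reach is not made up. Full scale, the value 1, is 0.025 m for a shift and 4 degrees for a turn. A row lasts 1/12 s, in which the tool goes at most 41.7 mm and 7.16 degrees, less where a joint would pass 70% of its speed; a pose out of reach is approached as far as the arm can. A call with a number of a shift or a turn outside -1 to 1 is refused whole. A call with a gripper value outside its range is refused whole. OPENING is the opening, from -1 (shut) to 1 (fully open), set as the call begins (- or left out, the last holds). The fingers move at their own pace and stop on an object; FORCE is the grip in N (left out, the last holds). Time passes only in rows, so rows that do not move let the fingers close. It gives the time, the measured TCP pose, the force and the opening at its end, in the units of the state.
- r.get_state(): the state, without advancing time (a new reading comes with each control period).
- r.capture(name): name is "scene" or "side" or "wrist"; returns (picture, depth): 384x512x3 uint8, red, green, blue; 384x512 float32, m along the optical axis (not along the pixel's ray), 0 where there is no reading.
- r.camera_info(name): a dict with "mtx" (3x3 intrinsics, pixels), "pose" (4x4, takes a point from camera to world coordinates). Camera axes: x right, y down, z forward; pixel columns grow to the right and rows downward; lengths in m; the calibration is good to about 2 mm. A picture is of the moment at which its call begins: read the wrist's pose just before it. camera_info takes no time and is no camera call; for the wrist camera it gives the pose at the moment of the call.
- r.close_job(): hands the job in, once; it reports no verdict.
The state is a dict: "time_s": time; "joints": joint angles; "qd": joint speeds; "joint_torque": joint torques, N m; "tcp_pos": TCP position; "eef_rot": TCP orientation; "contact_force": force on the tool from outside, world axes, zero at the start; "moment": the same for the moment, N m; "gripper_width": finger opening in m.
Only numpy, scipy, OpenCV 4.12 (cv2) and the standard library are available. Lean on these libraries where they do the work, as an engineer would, in place of code of your own. Each camera call takes 0.05 s, during which the arm holds its last target. There are 200 camera calls.

## Working session

There is one attempt and no reset: what is moved stays moved. The work goes in short steps, Python scripts to look and compute and a shell command to move; the robot and the scene stay as the last step left them, time stands still between calls to the robot, and variables do not carry over. Pictures are saved under pics/ and viewed, about 12 in all and at most 16, crops included, and the job is handed in when it is done.

```bash
ls; mkdir -p pics; cat > h.py <<'E'
import numpy as np, cv2, json
from plant import r
def snap(n,f):
    info=r.camera_info(n); im,d=r.capture(n)
    np.savez(f'/tmp/{f}.npz',im=im,d=d,K=info['mtx'],T=info['pose'])
    cv2.imwrite(f'pics/{f}.png',im[:,:,::-1]); return im,d
def load(f):
    z=np.load(f'/tmp/{f}.npz'); im,d,K,T=z['im'],z['d'],z['K'],z['T']
    v,u=np.mgrid[:d.shape[0],:d.shape[1]]
    p=np.stack([(u-K[0,2])/K[0,0]*d,(v-K[1,2])/K[1,1]*d,d],-1)
    return im,d,p@T[:3,:3].T+T[:3,3],K,T
E
python3 - <<'E'
from h import *
a,_=snap('scene','s0'); b,_=snap('side','d0')
cv2.imwrite('pics/s0b.png',cv2.resize(a[:,:,::-1],(800,600),interpolation=2))
cv2.imwrite('pics/d0b.png',cv2.resize(b[:,:,::-1],(800,600),interpolation=2))
for n in('scene','side','wrist'): print(n,np.round(r.camera_info(n)['pose'],3).tolist(),np.round(r.camera_info(n)['mtx'],1).tolist())
print(r.get_state())
E
```

```text
pics
scene [[0.886, 0.354, -0.299, 0.946], [0.464, -0.684, 0.564, -0.816], [-0.005, -0.638, -0.77, 1.195], [0.0, 0.0, 0.0, 1.0]] [[490.3, 0.0, 252.3], [0.0, 490.3, 190.4], [0.0, 0.0, 1.0]]
side [[-0.899, -0.254, 0.357, 0.012], [-0.438, 0.522, -0.732, 0.975], [-0.0, -0.814, -0.581, 0.901], [0.0, 0.0, 0.0, 1.0]] [[453.9, 0.0, 252.9], [0.0, 453.9, 188.7], [0.0, 0.0, 1.0]]
wrist [[-0.26, 0.935, 0.242, 0.111], [0.966, 0.251, 0.067, -0.669], [0.002, 0.251, -0.968, 0.385], [0.0, 0.0, 0.0, 1.0]] [[278.6, 0.0, 255.8], [0.0, 278.6, 192.7], [0.0, 0.0, 1.0]]
{'time_s': 0.1, 'joints': array([-5.84353754e+01,  2.05879297e+01,  6.39233640e-01, -1.77176516e-02,
       -7.01355979e+01, -1.65066157e+01]), 'qd': array([ 0.06226531, -0.10115783,  0.06774198, -0.01979798,  0.01514815,
        0.02612983]), 'joint_torque': array([ 5.67482020e-04, -5.84165812e+01,  2.93747592e+01,  7.01534808e+00,
        1.01693082e-02, -7.68873792e-05]), 'tcp_pos': array([ 0.17522714, -0.65142632,  0.23671126]), 'eef_rot': array([ 1.79914447e+02, -7.98218104e-03, -1.64948018e+02]), 'contact_force': array([ 0.40254156, -0.22025768,  0.39552988]), 'moment': array([ 0.10264914, -0.01643548,  0.0080889 ]), 'gripper_width': 0.08792851621583264}
```

View pics/s0b.png

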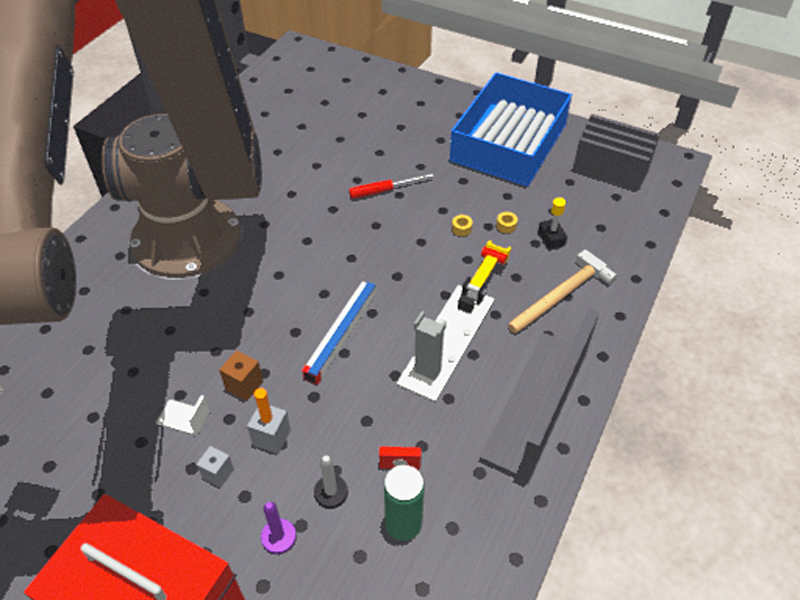

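View pics/d0b.png

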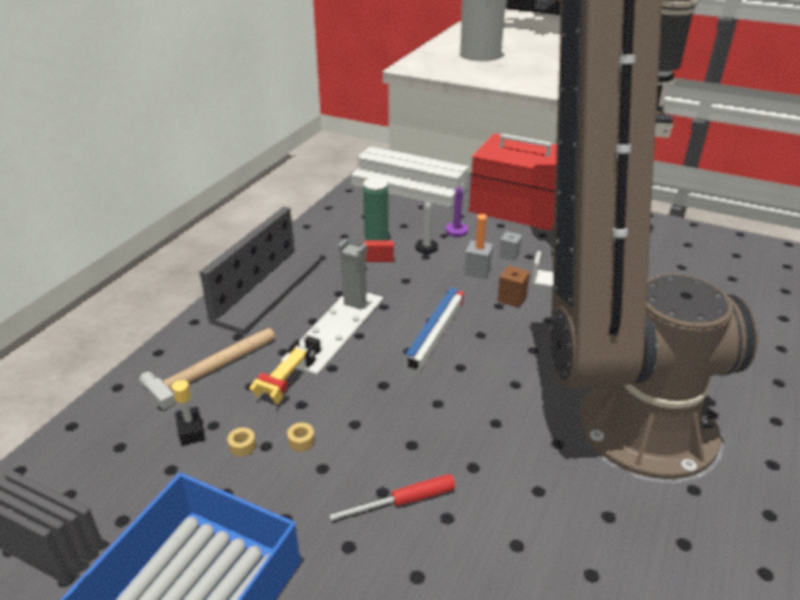

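Scene (800×600 px): rail (340,330) with its red end at (312,374), jig plate (447,340), folded prop bar (495,252), and two sleeves (461,225) and (507,221). There are three holder-like blocks: brown (240,375), large grey with the stylus (269,430), small grey (213,466). The large grey one is meant. There are two posts: steel on a black foot (328,470), which is meant, and purple (278,525). Next I measure, and crop to confirm.

```bash
cat > m.py <<'E'
from h import *
im,d,P,K,T=load('s0'); hsv=cv2.cvtColor(im,cv2.COLOR_RGB2HSV).astype(int)
H,S,V=hsv[...,0],hsv[...,1],hsv[...,2]
def roi(u0,u1,v0,v1):
    m=np.zeros(d.shape,bool); m[int(v0*.64):int(v1*.64),int(u0*.64):int(u1*.64)]=1; return m&(d>0)
def rep(n,m,k=None):
    q=P[m]; print(n,len(q),'med',np.round(np.median(q,0),4),'min',np.round(np.percentile(q,3,0),4),'max',np.round(np.percentile(q,97,0),4))
    return q
def circ(q):
    A=np.c_[2*q[:,:2],np.ones(len(q))]; s=np.linalg.lstsq(A,(q[:,:2]**2).sum(1),rcond=None)[0]; return s[:2],np.sqrt(s[2]+s[:2]@s[:2])
def rect(n,q):
    (c,wh,a)=cv2.minAreaRect((q[:,:2]*1000).astype(np.float32)); print(n,len(q),'c',np.round(c,1),'wh',np.round(wh,1),'ang',round(a,2),'z',np.round(np.median(q[:,2])*1000,1))
Z=P[...,2]
br=(H>15)&(H<28)&(S>90)
for n,b in (('slA',(445,478,205,245)),('slB',(490,525,203,243))):
    m=roi(*b)&(Z>.021)&(Z<.03)&br; q=rep(n,m); rect(n,q)
m=roi(380,510,280,405)&(Z>.006)&(Z<.0135)&(S<60)&(V>120); rect('plate',rep('plate',m))
m=roi(405,450,305,390)&(Z>.135)&(Z<.152); rect('restfloor',rep('restfloor',m))
m=roi(405,450,305,390)&(Z>.153); rect('ears',rep('ears',m))
m=roi(470,520,235,280)&((H<8)|(H>172))&(S>120); rect('bar',rep('bar',m))
m=roi(470,520,225,300)&(H>20)&(H<35)&(S>120)&(Z>.03); rect('prop',rep('prop',m))
m=roi(295,385,275,390)&(H>95)&(H<125)&(S>80)&(Z>.031); rect('strip',rep('strip',m))
m=roi(295,385,275,390)&(Z>.027)&(Z<.05); rect('railtop',rep('railtop',m))
m=roi(295,330,355,390)&((H<8)|(H>172))&(S>120); rect('red',rep('red',m))
m=roi(245,295,400,455)&(Z>.06)&(Z<.069)&(S<60); rect('holder',rep('holder',m))
m=roi(195,240,440,490)&(Z>.03)&(Z<.069); rect('smallholder',rep('small',m))
m=roi(245,285,380,425)&(H>5)&(H<20)&(S>150)&(Z>.142); q=rep('stylustop',m); rect('st',q)
m=roi(245,285,380,425)&(H>5)&(H<20)&(S>150)&(Z>.07)&(Z<.14); q=rep('handle',m); print(circ(q))
m=roi(310,345,450,510)&(Z>.118); rect('posttop',rep('posttop',m))
m=roi(310,345,450,510)&(Z>.03)&(Z<.11); q=rep('shaft',m); print(circ(q))
m=roi(305,352,450,515)&(Z>.009)&(Z<.0145); rect('foot',rep('foot',m))
E
python3 m.py
python3 - <<'E'
from h import *
a=load('s0')[0]
cv2.imwrite('pics/c0.png',np.vstack([cv2.resize(a[215:350,110:270,::-1],(640,300),interpolation=2)[:, :],cv2.resize(a[125:265,250:400,::-1],(640,300),interpolation=2)]))
E
```

```text
slA 68 med [0.5239 0.2923 0.025 ] min [0.5054 0.2733 0.0216] max [0.544  0.3151 0.029 ]
slA 68 c [524.4 294.4] wh [43.1 40.9] ang 43.4 z 25.0
slB 68 med [0.6057 0.3464 0.0254] min [0.5881 0.3249 0.0212] max [0.6259 0.3683 0.0295]
slB 68 c [607.6 345.4] wh [37.4 47.9] ang 21.06 z 25.4
plate 1142 med [0.6354 0.0026 0.0102] min [ 0.5339 -0.1276  0.0062] max [0.6866 0.1322 0.0132]
plate 1142 c [621.1  10.2] wh [254.9 295.7] ang 26.86 z 10.2
restfloor 169 med [ 0.6245 -0.0833  0.1467] min [ 0.6034 -0.0942  0.1362] max [ 0.6473 -0.0644  0.1513]
restfloor 169 c [624.4 -77.6] wh [34.9 48. ] ang 88.91 z 146.7
ears 54 med [ 0.6149 -0.0808  0.1596] min [ 0.5996 -0.0944  0.1541] max [ 0.6482 -0.064   0.1641]
ears 54 c [624.1 -76.9] wh [49.5 35.3] ang 0.91 z 159.6
bar 78 med [0.6263 0.2207 0.0458] min [0.5909 0.2131 0.0142] max [0.6497 0.2533 0.0506]
bar 78 c [609.4 233.7] wh [38.1 90. ] ang 51.03 z 45.8
prop 207 med [0.6264 0.1849 0.0427] min [0.6065 0.1325 0.0361] max [0.6466 0.2471 0.0489]
prop 207 c [630.7 193.3] wh [ 48.2 126. ] ang 5.01 z 42.7
strip 349 med [ 0.4416 -0.0821  0.0351] min [ 0
[... 870 characters left out ...]
26.4] wh [18.1 13.9] ang 65.13 z 145.6
handle 101 med [ 0.4457 -0.3326  0.108 ] min [ 0.4354 -0.3351  0.0743] max [ 0.4491 -0.3239  0.137 ]
(array([ 0.44087254, -0.32728315]), np.float64(0.0074161748191522905))
posttop 26 med [ 0.5867 -0.3687  0.1221] min [ 0.5792 -0.3747  0.1188] max [ 0.5914 -0.3624  0.1247]
posttop 26 c [ 586.2 -368. ] wh [12.3 13.8] ang 31.04 z 122.1
shaft 121 med [ 0.5908 -0.3738  0.0709] min [ 0.5802 -0.3775  0.0325] max [ 0.5957 -0.3626  0.1072]
(array([ 0.58595717, -0.36782279]), np.float64(0.00879900525988373))
foot 177 med [ 0.5915 -0.3751  0.0122] min [ 0.5612 -0.3929  0.0095] max [ 0.6099 -0.3431  0.0144]
foot 177 c [ 585.6 -368.4] wh [53.8 54.7] ang 61.64 z 12.2
```

View pics/c0.png

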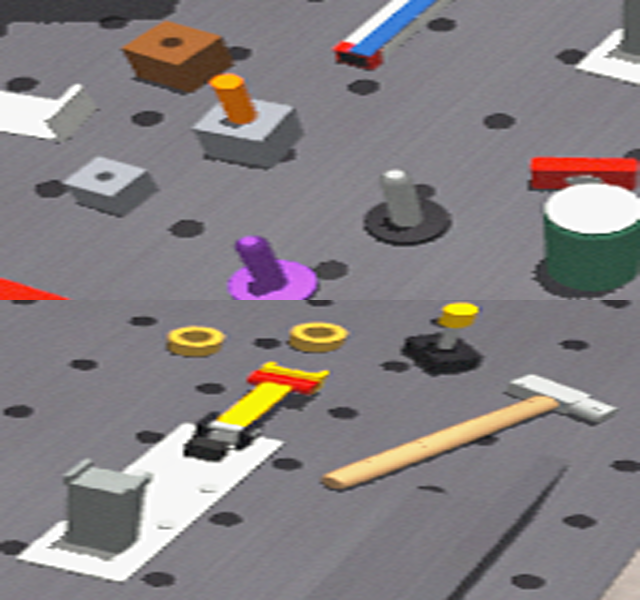

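Crop confirms: large grey block with the orange stylus (235,130), steel post on a black foot (400,210), two brass sleeves. First I turn the tool to yaw -90 and rise a little.

```bash
python3 -m inch '[{"x":0,"y":0,"z":-0.5,"yaw":-1},{"x":0,"y":0,"z":-0.5,"yaw":-1},{"x":0,"y":0,"z":-0.5,"yaw":-1},{"x":0,"y":0,"z":-0.5,"yaw":-1},{"x":0,"y":0,"z":-0.5,"yaw":-1}]'
python3 - <<'E'
from h import *
import m
from m import *
q=P[roi(380,430,465,545)&(Z>.145)&(Z<.155)]; rect('can',q)
q=P[roi(375,425,440,475)&(Z>.02)&(Z<.055)&(H<8)]; rect('magnet',q)
q=P[roi(540,570,195,215)&(Z>.06)]; rect('clampscrew',q)
q=P[roi(535,570,215,250)&(Z>.01)]; rect('clamp',q)
q=P[roi(500,620,245,340)&(Z>.012)&(Z<.06)]; rect('hammer',q)
q=P[roi(255,300,495,530)&(Z>.08)]; rect('purple',q)
q=P[roi(155,210,395,435)&(Z>.015)]; rect('bracket',q); rep('bracket',roi(155,210,395,435)&(Z>.015))
E
```

```text
time_s: 0.52
tcp_pos: [0.1744, -0.6488, 0.2944]
eef_rot: [179.2, 0.2, -144.3]
contact_force: [-0.2, 0.1, -0.7]
gripper_width: 0.0878
slA 68 med [0.5239 0.2923 0.025 ] min [0.5054 0.2733 0.0216] max [0.544  0.3151 0.029 ]
slA 68 c [524.4 294.4] wh [43.1 40.9] ang 43.4 z 25.0
slB 68 med [0.6057 0.3464 0.0254] min [0.5881 0.3249 0.0212] max [0.6259 0.3683 0.0295]
slB 68 c [607.6 345.4] wh [37.4 47.9] ang 21.06 z 25.4
plate 1142 med [0.6354 0.0026 0.0102] min [ 0.5339 -0.1276  0.0062] max [0.6866 0.1322 0.0132]
plate 1142 c [621.1  10.2] wh [254.9 295.7] ang 26.86 z 10.2
restfloor 169 med [ 0.6245 -0.0833  0.1467] min [ 0.6034 -0.0942  0.1362] max [ 0.6473 -0.0644  0.1513]
restfloor 169 c [624.4 -77.6] wh [34.9 48. ] ang 88.91 z 146.7
ears 54 med [ 0.6149 -0.0808  0.1596] min [ 0.5996 -0.0944  0.1541] max [ 0.6482 -0.064   0.1641]
ears 54 c [624.1 -76.9] wh [49.5 35.3] ang 0.91 z 159.6
bar 78 med [0.6263 0.2207 0.0458] min [0.5909 0.2131 0.0142] max [0.6497 0.2533 0.0506]
bar 78 c [609.4 233.7] wh [38.1 90. ] ang 51.03 z 45.8
prop 207 med [0.6264 0.1849 0.0427] min [0.6065 0.1325 0.0361]
[... 1527 characters left out ...]
0879900525988373))
foot 177 med [ 0.5915 -0.3751  0.0122] min [ 0.5612 -0.3929  0.0095] max [ 0.6099 -0.3431  0.0144]
foot 177 c [ 585.6 -368.4] wh [53.8 54.7] ang 61.64 z 12.2
can 412 c [ 717.5 -359. ] wh [53.1 54.4] ang 27.77 z 150.9
magnet 262 c [ 663.9 -268.1] wh [68.1 21.7] ang 25.23 z 48.6
clampscrew 77 c [706.6 356. ] wh [25.8 25.8] ang 4.31 z 106.0
clamp 247 c [706.3 357.6] wh [43.  67.3] ang 44.27 z 30.0
hammer 831 c [749.5 212.1] wh [234.7 266.3] ang 1.85 z 24.2
purple 110 c [ 551.3 -473.5] wh [19.5 18.5] ang 36.1 z 112.8
bracket 154 c [ 314.  -359.1] wh [ 8.5 51.7] ang 9.41 z 40.4
bracket 154 med [ 0.3155 -0.3615  0.0404] min [ 0.3097 -0.3832  0.0169] max [ 0.3206 -0.336   0.0578]
```

```bash
cat > go.py <<'E'
import sys,numpy as np
from scipy.spatial.transform import Rotation as R
from plant import r
s=r.get_state(); p=np.array(s['tcp_pos']); Rm=R.from_euler('xyz',s['eef_rot'],degrees=True)
print('t',round(s['time_s'],2),'tcp',np.round(p,4),'rot',np.round(s['eef_rot'],2),'F',np.round(s['contact_force'],1),'w',round(s['gripper_width'],4))
for a in sys.argv[1:]:
    v=[float(c) for c in a.split(',')]; t=np.array(v[:3])
    dl=Rm.inv().apply(t-p)/.025; print('units x y z:',np.round(dl,2),end=' ')
    if len(v)>3: print('yaw units:',round(-(((v[3]-s['eef_rot'][2]+180)%360)-180)/4,2),end='')
    print(); p=t
E
M='[{"x":-1},{"x":-1},{"x":-1},{"x":-1},{"x":-1}]'; unset M
python3 -m inch '[{"x":-1,"y":0,"z":0,"yaw":0},{"x":-1,"y":0,"z":0,"yaw":0},{"x":-1,"y":0,"z":0,"yaw":0},{"x":-1,"y":0,"z":0,"yaw":0},{"x":-1,"y":0,"z":0,"yaw":0}]'
python3 -m inch '[{"x":-1},{"x":-1},{"x":-1},{"x":-1},{"x":-1}]'
python3 -m inch '[{"x":-1},{"x":-1},{"x":-1},{"x":-1},{"x":-1}]'
python3 go.py .5,-.4,.3,-144 .56,.30,.3
```

```text
time_s: 0.93
tcp_pos: [0.2749, -0.5758, 0.2956]
eef_rot: [179.2, 0.1, -144.4]
contact_force: [0.3, -0.0, 0.3]
gripper_width: 0.0876
t 0.93 tcp [ 0.2749 -0.5758  0.2956] rot [ 1.7923e+02  1.4000e-01 -1.4437e+02] F [ 0.3 -0.   0.3] w 0.0876
units x y z: [-11.42   0.47  -0.14] yaw units: -0.09
units x y z: [-18.26  21.36   0.33] validation failed for argument at $[0]...
validation failed for argument at $[0]...
```

```bash

python3 -m inch '[{"x":-1,"y":0,"z":0,"yaw":0},{"x":-1,"y":0,"z":0,"yaw":0},{"x":-1,"y":0,"z":0,"yaw":0},{"x":-1,"y":0,"z":0,"yaw":0},{"x":-1,"y":0,"z":0,"yaw":0}]' >/dev/null
python3 -m inch '[{"x":-1,"y":0,"z":0,"yaw":0},{"x":-1,"y":0,"z":0,"yaw":0},{"x":-1,"y":0,"z":0,"yaw":0},{"x":-1,"y":0,"z":0,"yaw":0},{"x":-1,"y":0,"z":0,"yaw":0}]' >/dev/null
python3 -m inch '[{"x":-0.8,"y":0.95,"z":0,"yaw":0},{"x":-0.8,"y":0.95,"z":0,"yaw":0},{"x":-0.8,"y":0.95,"z":0,"yaw":0},{"x":-0.8,"y":0.95,"z":0,"yaw":0},{"x":-0.8,"y":0.95,"z":0,"yaw":0}]'
python3 -m inch '[{"x":-0.8,"y":0.95,"z":0,"yaw":0},{"x":-0.8,"y":0.95,"z":0,"yaw":0},{"x":-0.8,"y":0.95,"z":0,"yaw":0},{"x":-0.8,"y":0.95,"z":0,"yaw":0},{"x":-0.8,"y":0.95,"z":0,"yaw":0}]' >/dev/null
python3 -m inch '[{"x":-0.8,"y":0.95,"z":0,"yaw":0},{"x":-0.8,"y":0.95,"z":0,"yaw":0},{"x":-0.8,"y":0.95,"z":0,"yaw":0},{"x":-0.8,"y":0.95,"z":0,"yaw":0},{"x":-0.8,"y":0.95,"z":0,"yaw":0}]' >/dev/null
python3 -m inch '[{"x":-0.8,"y":0.95,"z":0,"yaw":0},{"x":-0.8,"y":0.95,"z":0,"yaw":0},{"x":-0.8,"y":0.95,"z":0,"yaw":0},{"x":-0.8,"y":0.95,"z":0,"yaw":0},{"x":-0.8,"y":0.95,"z":0,"yaw":0}]' >/dev/null
python3 go.py .56,.30,.3,-144
```

```text
time_s: 2.18
tcp_pos: [0.5009, -0.2596, 0.289]
eef_rot: [178.4, -0.2, -144.5]
contact_force: [0.1, 0.6, 0.3]
gripper_width: 0.0878
t 3.43 tcp [0.5323 0.2284 0.2954] rot [ 178.12   -0.46 -144.49] F [1.6 0.4 0.1] w 0.0877
units x y z: [-2.57  1.69 -0.15] yaw units: -0.12
```

```bash

python3 -m inch '[{"x":-0.5,"y":0.4,"z":0,"yaw":0},{"x":-0.5,"y":0.4,"z":0,"yaw":0},{"x":-0.5,"y":0.4,"z":0,"yaw":0},{"x":0,"y":0,"z":0,"yaw":0},{"x":0,"y":0,"z":0,"yaw":0}]'
python3 - <<'E'
from h import *
im,d=snap('wrist','w1')
cv2.imwrite('pics/w1b.png',cv2.resize(im[:,:,::-1],(720,540),interpolation=2))
E
python3 go.py
```

```text
time_s: 3.85
tcp_pos: [0.5457, 0.2826, 0.2935]
eef_rot: [178.1, -0.7, -144.2]
contact_force: [0.5, -0.2, -0.2]
gripper_width: 0.0872
t 3.9 tcp [0.5458 0.2824 0.2933] rot [ 178.11   -0.68 -144.25] F [-0.6 -0.  -0.3] w 0.088
```

View pics/w1b.png

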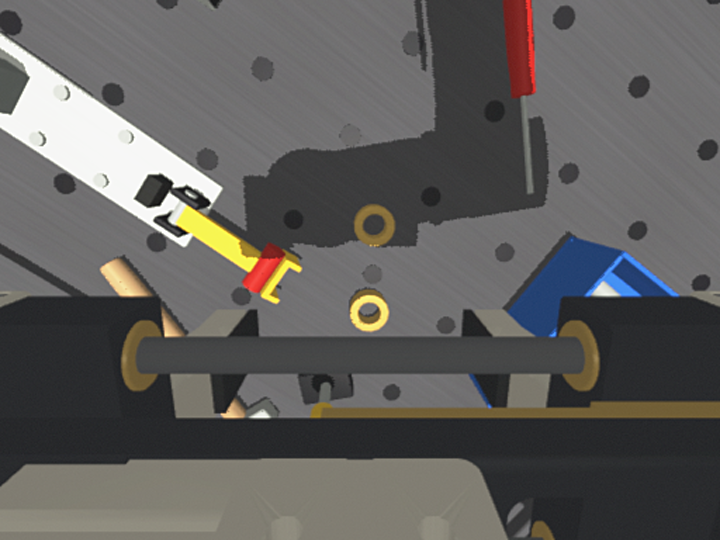

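Wrist picture (720×540): sleeves at (374,225) and (369,311), red bar (264,268), base plate at left. I refine the positions from this.

```bash
cat > w.py <<'E'
from h import *
import sys
def masks(f):
    im,d,P,K,T=load(f); h=cv2.cvtColor(im,cv2.COLOR_RGB2HSV).astype(int); return im,d,P,h[...,0],h[...,1],h[...,2],P[...,2]
def rect(n,q):
    if len(q)<5: print(n,'none');return
    (c,wh,a)=cv2.minAreaRect((q[:,:2]*1000).astype(np.float32)); print(n,len(q),'c',np.round(c,1),'wh',np.round(wh,1),'ang',round(a,2),'z',np.round(np.median(q[:,2])*1000,1))
def near(P,x,y,rr): return np.hypot(P[...,0]-x,P[...,1]-y)<rr
E
python3 - <<'E'
from w import *
im,d,P,H,S,V,Z=masks('w1')
for n,x,y in(('A',.524,.294),('B',.607,.345)):
    m=near(P,x,y,.035)&(Z>.02)&(Z<.032)&(S>70); rect(n,P[m])
m=near(P,.627,.227,.05)&((H<8)|(H>172))&(S>150)&(Z>.028); rect('bar',P[m])
m=near(P,.627,.227,.12)&(H>22)&(H<35)&(S>150)&(Z>.025); rect('yellow',P[m])
m=(P[...,1]<.16)&(P[...,1]>-.1)&(S<50)&(V>150)&(Z>.005)&(Z<.016)&(P[...,0]>.5)
rect('plate',P[m]); q=P[m]
# edges
for lo in(.0,.04,.08,.12):
    s=q[abs(q[:,1]-lo)<.006]; 
    if len(s): print(lo,s[:,0].min(),s[:,0].max())
for lo in(.6,.625,.65):
    s=q[abs(q[:,0]-lo)<.004]; print('x',lo,s[:,1].max())
E
python3 go.py .608,.345,.3 .524,.294,.3
```

```text
A 434 c [521.6 295.4] wh [42.2 42.4] ang 36.3 z 25.6
B 391 c [604.1 348. ] wh [41.8 41.4] ang 35.64 z 25.5
bar 491 c [624.6 224.9] wh [50.4 20.6] ang 0.31 z 46.2
yellow 1102 c [625.1 192.6] wh [ 48.6 127.7] ang 0.25 z 42.0
plate 7099 c [623.4  20.2] wh [240.6  80.5] ang 89.73 z 10.8
0.0 0.5832039343297248 0.6624251817899348
0.04 0.5832615741474958 0.6630687284812686
0.08 0.5837120223998382 0.663666884292157
0.12 0.5840020915095154 0.6633889002327736
x 0.6 0.1405600207199466
x 0.625 0.1100642896164292
x 0.65 0.1402695633980044
t 3.9 tcp [0.5458 0.2824 0.2933] rot [ 178.11   -0.68 -144.25] F [-0.6 -0.  -0.3] w 0.088
units x y z: [-3.48  0.59 -0.29] 
units x y z: [3.92 0.31 0.06]
```

```bash
python3 go.py .605,.347,.1 .605,.347,.017
python3 -m inch '[{"x":-0.85,"y":0.2,"z":0,"yaw":0},{"x":-0.85,"y":0.2,"z":0,"yaw":0},{"x":-0.85,"y":0.2,"z":0,"yaw":0},{"x":-0.85,"y":0.2,"z":0,"yaw":0},{"x":0,"y":0,"z":1,"yaw":0}]'
python3 -m inch '[{"x":0,"y":0,"z":1,"yaw":0},{"x":0,"y":0,"z":1,"yaw":0},{"x":0,"y":0,"z":1,"yaw":0},{"x":0,"y":0,"z":1,"yaw":0},{"x":0,"y":0,"z":1,"yaw":0}]'
python3 go.py .605,.347,.08 .605,.347,.017
```

```text
t 3.9 tcp [0.5458 0.2824 0.2933] rot [ 178.11   -0.68 -144.25] F [-0.6 -0.  -0.3] w 0.088
units x y z: [-3.52  0.46  7.71] 
units x y z: [-0.04 -0.11  3.32] 
time_s: 4.32
tcp_pos: [0.6073, 0.3466, 0.2751]
eef_rot: [178.1, -0.1, -144.5]
contact_force: [-0.5, -0.2, 0.3]
gripper_width: 0.088
time_s: 4.73
tcp_pos: [0.6083, 0.3461, 0.1478]
eef_rot: [178.1, 0.2, -144.9]
contact_force: [0.2, -0.3, -0.8]
gripper_width: 0.0878
t 4.73 tcp [0.6083 0.3461 0.1478] rot [ 178.12    0.2  -144.88] F [ 0.2 -0.3 -0.8] w 0.0878
units x y z: [0.1  0.01 2.71] 
units x y z: [ 0.01 -0.08  2.52]
```

```bash

python3 -m inch '[{"x":0.1,"y":0,"z":1,"yaw":0},{"x":0,"y":0,"z":1,"yaw":0},{"x":0,"y":0,"z":1,"yaw":0},{"x":0,"y":-0.05,"z":1,"yaw":0},{"x":0,"y":0,"z":1,"yaw":0}]'
python3 go.py .605,.347,.017
```

```text
time_s: 5.15
tcp_pos: [0.6065, 0.3414, 0.019]
eef_rot: [178.1, 0.3, -145.2]
contact_force: [0.6, 0.3, 0.3]
gripper_width: 0.0876
t 5.15 tcp [0.6065 0.3414 0.019 ] rot [ 178.12    0.32 -145.24] F [0.6 0.3 0.3] w 0.0876
units x y z: [-0.08  0.21  0.09]
```

```bash

python3 -m inch '[{"x":-0.08,"y":0.2,"z":0.08,"yaw":0},{"x":0,"y":0,"z":0,"yaw":0}]'
python3 -m inch '[{"x":0,"y":0,"z":0,"yaw":0},{"x":0,"y":0,"z":0,"yaw":0},{"x":0,"y":0,"z":0,"yaw":0},{"x":0,"y":0,"z":0,"yaw":0},{"x":0,"y":0,"z":0,"yaw":0}]' -1 20
python3 -m inch '[{"x":0,"y":0,"z":0,"yaw":0},{"x":0,"y":0,"z":0,"yaw":0},{"x":0,"y":0,"z":0,"yaw":0},{"x":0,"y":0,"z":0,"yaw":0},{"x":0,"y":0,"z":0,"yaw":0}]'
python3 -m inch '[{"x":0,"y":0,"z":-0.5,"yaw":0},{"x":0,"y":0,"z":-1,"yaw":0},{"x":0,"y":0,"z":-1,"yaw":0},{"x":0,"y":0,"z":-1,"yaw":0},{"x":0,"y":0,"z":-1,"yaw":0}]'
python3 go.py .5,.0,.22 .586,-.368,.22
```

```text
time_s: 5.32
tcp_pos: [0.6046, 0.3424, 0.0127]
eef_rot: [178.2, -0.1, -145.4]
contact_force: [-2.6, 6.1, 12.4]
gripper_width: 0.0876
time_s: 5.73
tcp_pos: [0.6063, 0.3418, 0.0168]
eef_rot: [178.2, 0.1, -145.5]
contact_force: [0.3, -0.4, 0.1]
gripper_width: 0.0601
time_s: 6.15
tcp_pos: [0.6064, 0.342, 0.0179]
eef_rot: [178.2, 0.2, -145.5]
contact_force: [0.2, 0.9, -0.7]
gripper_width: 0.0434
time_s: 6.57
tcp_pos: [0.6042, 0.3356, 0.1287]
eef_rot: [178.3, -0.7, -145.5]
contact_force: [-0.2, 0.4, -0.7]
gripper_width: 0.0433
t 6.57 tcp [0.6042 0.3356 0.1287] rot [ 178.26   -0.69 -145.55] F [-0.2  0.4 -0.7] w 0.0433
units x y z: [11.07 -8.6  -3.78] 
units x y z: [  5.49 -14.08  -0.36]
```

```bash

python3 -m inch '[{"x":0,"y":0,"z":-1,"yaw":0},{"x":0.5,"y":-0.4,"z":-1,"yaw":0},{"x":0.9,"y":-0.7,"z":-1,"yaw":0},{"x":0.9,"y":-0.7,"z":-0.8,"yaw":0},{"x":0.9,"y":-0.7,"z":0,"yaw":0}]'
python3 -m inch '[{"x":0.9,"y":-0.7,"z":0,"yaw":0},{"x":0.9,"y":-0.7,"z":0,"yaw":0},{"x":0.9,"y":-0.7,"z":0,"yaw":0},{"x":0.9,"y":-0.7,"z":0,"yaw":0},{"x":0.9,"y":-0.7,"z":0,"yaw":0}]' >/dev/null
python3 -m inch '[{"x":0.9,"y":-0.7,"z":0,"yaw":0},{"x":0.9,"y":-0.7,"z":0,"yaw":0},{"x":0.9,"y":-0.7,"z":0,"yaw":0},{"x":0.6,"y":-0.9,"z":0,"yaw":0},{"x":0.4,"y":-0.95,"z":0,"yaw":0}]' >/dev/null
python3 -m inch '[{"x":0.4,"y":-0.95,"z":0,"yaw":0},{"x":0.4,"y":-0.95,"z":0,"yaw":0},{"x":0.4,"y":-0.95,"z":0,"yaw":0},{"x":0.4,"y":-0.95,"z":0,"yaw":0},{"x":0.4,"y":-0.95,"z":0,"yaw":0}]' >/dev/null
python3 go.py .586,-.368,.22
```

```text
time_s: 6.98
tcp_pos: [0.5779, 0.2385, 0.2364]
eef_rot: [178.4, -0.1, -145.2]
contact_force: [1.1, 0.6, -0.0]
gripper_width: 0.0434
t 8.23 tcp [ 0.5324 -0.1779  0.2465] rot [ 178.66    0.98 -145.03] F [ 0.7  0.6 -1.2] w 0.0434
units x y z: [ 2.62 -7.48  0.84]
```

```bash

python3 -m inch '[{"x":0.33,"y":-0.94,"z":0,"yaw":0},{"x":0.33,"y":-0.94,"z":0,"yaw":0},{"x":0.33,"y":-0.94,"z":0,"yaw":0},{"x":0.33,"y":-0.94,"z":0,"yaw":0},{"x":0.33,"y":-0.94,"z":0,"yaw":0}]' >/dev/null
python3 -m inch '[{"x":0.33,"y":-0.94,"z":0,"yaw":0},{"x":0.33,"y":-0.94,"z":0,"yaw":0},{"x":0.33,"y":-0.94,"z":0,"yaw":0},{"x":0,"y":0,"z":0,"yaw":0},{"x":0,"y":0,"z":0,"yaw":0}]' 
python3 - <<'E'
from h import *
im,d=snap('wrist','w2')
cv2.imwrite('pics/w2b.png',cv2.resize(im[:,:,::-1],(720,540),interpolation=2))
E
python3 go.py .586,-.368,.22
```

```text
time_s: 9.07
tcp_pos: [0.5838, -0.3853, 0.2484]
eef_rot: [178.8, 1.0, -145.3]
contact_force: [-0.2, 1.0, -1.1]
gripper_width: 0.0435
t 9.12 tcp [ 0.5837 -0.3852  0.2484] rot [ 178.79    1.01 -145.29] F [ 0.3 -0.2 -1.1] w 0.0434
units x y z: [-0.45  0.49  1.15]
```

View pics/w2b.png

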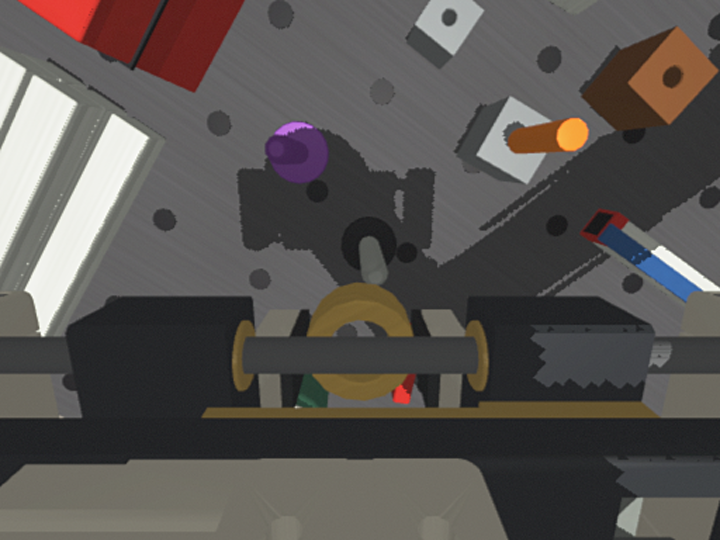

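Held sleeve at (360,335) and post top (375,265). Measuring both in the same picture.

```bash
python3 - <<'E'
from w import *
from m import circ
im,d,P,H,S,V,Z=masks('w2')
m=near(P,.584,-.385,.035)&(Z>.2)&(Z<.275)&(H>14)&(H<30)&(S>70); rect('sleeve',P[m]); q=P[m]
print(np.percentile(q[:,2],[5,25,50,75,95]))
A=np.c_[q[:,:2],np.ones(len(q))]
top=q[q[:,2]>np.percentile(q[:,2],95)-.006]; rect('sltop',top); print('plane',np.linalg.lstsq(np.c_[top[:,:2]-top[:,:2].mean(0),np.ones(len(top))],top[:,2],rcond=None)[0])
m=near(P,.586,-.368,.03)&(Z>.117)&(Z<.13); rect('posttop',P[m])
m=near(P,.586,-.368,.03)&(Z>.03)&(Z<.105); print('shaft',m.sum(),circ(P[m]))
m=near(P,.586,-.368,.05)&(Z>.008)&(Z<.016)&(V<60); rect('foot',P[m])
m=near(P,.441,-.327,.03)&(Z>.14)&(Z<.15)&(S>100); rect('stylustop',P[m])
m=near(P,.441,-.327,.045)&(Z>.061)&(Z<.07)&(S<60); rect('holder',P[m])
E
```

```text
slA 68 med [0.5239 0.2923 0.025 ] min [0.5054 0.2733 0.0216] max [0.544  0.3151 0.029 ]
slA 68 c [524.4 294.4] wh [43.1 40.9] ang 43.4 z 25.0
slB 68 med [0.6057 0.3464 0.0254] min [0.5881 0.3249 0.0212] max [0.6259 0.3683 0.0295]
slB 68 c [607.6 345.4] wh [37.4 47.9] ang 21.06 z 25.4
plate 1142 med [0.6354 0.0026 0.0102] min [ 0.5339 -0.1276  0.0062] max [0.6866 0.1322 0.0132]
plate 1142 c [621.1  10.2] wh [254.9 295.7] ang 26.86 z 10.2
restfloor 169 med [ 0.6245 -0.0833  0.1467] min [ 0.6034 -0.0942  0.1362] max [ 0.6473 -0.0644  0.1513]
restfloor 169 c [624.4 -77.6] wh [34.9 48. ] ang 88.91 z 146.7
ears 54 med [ 0.6149 -0.0808  0.1596] min [ 0.5996 -0.0944  0.1541] max [ 0.6482 -0.064   0.1641]
ears 54 c [624.1 -76.9] wh [49.5 35.3] ang 0.91 z 159.6
bar 78 med [0.6263 0.2207 0.0458] min [0.5909 0.2131 0.0142] max [0.6497 0.2533 0.0506]
bar 78 c [609.4 233.7] wh [38.1 90. ] ang 51.03 z 45.8
prop 207 med [0.6264 0.1849 0.0427] min [0.6065 0.1325 0.0361] max [0.6466 0.2471 0.0489]
prop 207 c [630.7 193.3] wh [ 48.2 126. ] ang 5.01 z 42.7
strip 349 med [ 0.4416 -0.0821  0.0351] min [ 0
[... 1421 characters left out ...]
 med [ 0.5915 -0.3751  0.0122] min [ 0.5612 -0.3929  0.0095] max [ 0.6099 -0.3431  0.0144]
foot 177 c [ 585.6 -368.4] wh [53.8 54.7] ang 61.64 z 12.2
sleeve 2765 c [ 584.5 -383.5] wh [43.5 42.4] ang 41.74 z 256.1
[0.23865631 0.25335789 0.2561103  0.25675773 0.25746989]
sltop 2180 c [ 585.4 -385.3] wh [43.5 41.9] ang 22.24 z 256.4
plane [0.0131725  0.01633993 0.25616602]
posttop 167 c [ 583.9 -368.2] wh [14.2 15.7] ang 37.49 z 121.5
shaft 209 (array([ 0.58478053, -0.36810731]), np.float64(0.009850968123436903))
foot 825 c [ 582.9 -370.1] wh [50.7 55.6] ang 49.49 z 12.7
stylustop 482 c [ 438.8 -326.2] wh [18.9 19. ] ang 32.18 z 145.6
holder 1472 c [ 438.3 -326.1] wh [50.5 51. ] ang 7.49 z 65.7
```

```bash
sed -i 's/^from h import \*/from h import */' w.py; cat >> w.py <<'E'
def circ(q):
    A=np.c_[2*q[:,:2],np.ones(len(q))]; s=np.linalg.lstsq(A,(q[:,:2]**2).sum(1),rcond=None)[0]; return np.round(s[:2],4),round(float(np.sqrt(s[2]+s[:2]@s[:2])),4)
E
python3 -m inch '[{"x":-0.38,"y":0.58,"z":0.9,"yaw":0},{"x":0,"y":0,"z":0.9,"yaw":0},{"x":0,"y":0,"z":0.8,"yaw":0},{"x":0,"y":0,"z":0.8,"yaw":0},{"x":0,"y":0,"z":0,"yaw":0}]'
python3 go.py .5834,-.368,.15 .5834,-.368,.074
```

```text
time_s: 9.53
tcp_pos: [0.5833, -0.3617, 0.1664]
eef_rot: [179.1, 1.2, -145.2]
contact_force: [0.2, 0.6, -2.7]
gripper_width: 0.0436
t 9.53 tcp [ 0.5833 -0.3617  0.1664] rot [ 179.06    1.23 -145.19] F [ 0.2  0.6 -2.7] w 0.0436
units x y z: [ 0.16 -0.22  0.65] 
units x y z: [ 0.07 -0.05  3.04]
```

```bash

python3 -m inch '[{"x":0.16,"y":-0.22,"z":0.4,"yaw":0},{"x":0,"y":0,"z":0.2,"yaw":0},{"x":0,"y":0,"z":0,"yaw":0}]'
python3 - <<'E'
from w import *
im,d=snap('wrist','w3')
im,d,P,H,S,V,Z=masks('w3')
m=near(P,.584,-.368,.03)&(Z>.15)&(Z<.18)&(H>14)&(H<30)&(S>70); rect('sl',P[m])
m=near(P,.584,-.368,.03)&(Z>.105)&(Z<.127); rect('post',P[m])
m=near(P,.584,-.368,.05)&(Z>.03)&(Z<.105); print(m.sum(),circ(P[m]))
E
python3 go.py .5834,-.368,.15 .5834,-.368,.074
```

```text
time_s: 9.78
tcp_pos: [0.584, -0.3673, 0.1534]
eef_rot: [179.2, 1.3, -145.0]
contact_force: [0.9, -0.6, -0.9]
gripper_width: 0.0432
sl 2417 c [ 584.5 -365.7] wh [43.8 42.1] ang 41.88 z 161.2
post 16 c [ 585.1 -369.1] wh [19.6  6.6] ang 36.87 z 107.0
459 (array([ 0.5847, -0.3681]), 0.0097)
t 9.83 tcp [ 0.5841 -0.3674  0.1538] rot [ 179.2     1.28 -145.02] F [ 0.9 -0.4 -0.8] w 0.0435
units x y z: [ 0.04 -0.    0.15] 
units x y z: [ 0.07 -0.04  3.04]
```

```bash

python3 -m inch '[{"x":0.04,"y":-0.02,"z":0.4,"yaw":0},{"x":0,"y":0,"z":0.4,"yaw":0},{"x":0,"y":0,"z":0.4,"yaw":0},{"x":0,"y":0,"z":0.4,"yaw":0},{"x":0,"y":0,"z":0,"yaw":0}]'
python3 go.py .5834,-.368,.075
```

```text
time_s: 10.25
tcp_pos: [0.5846, -0.3684, 0.1129]
eef_rot: [179.4, 1.4, -145.1]
contact_force: [-0.1, 1.3, -1.7]
gripper_width: 0.0435
t 10.25 tcp [ 0.5846 -0.3684  0.1129] rot [ 179.39    1.4  -145.06] F [-0.1  1.3 -1.7] w 0.0435
units x y z: [0.07 0.02 1.51]
```

Bottom of the sleeve is well below the post top with no force, so it is on. Down and release.

```bash

python3 -m inch '[{"x":0.07,"y":0,"z":0.4,"yaw":0},{"x":0,"y":0,"z":0.4,"yaw":0},{"x":0,"y":0,"z":0.4,"yaw":0},{"x":0,"y":0,"z":0.3,"yaw":0},{"x":0,"y":0,"z":0,"yaw":0}]'
python3 -m inch '[{"x":0,"y":0,"z":0,"yaw":0},{"x":0,"y":0,"z":0,"yaw":0},{"x":0,"y":0,"z":0,"yaw":0},{"x":0,"y":0,"z":0,"yaw":0},{"x":0,"y":0,"z":0,"yaw":0}]' 0.6
python3 -m inch '[{"x":0,"y":0,"z":-1,"yaw":0},{"x":0,"y":0,"z":-1,"yaw":0},{"x":0,"y":0,"z":-1,"yaw":0},{"x":0,"y":0,"z":-1,"yaw":0},{"x":0,"y":0,"z":-1,"yaw":0}]' 1
python3 - <<'E'
from w import *
im,d=snap('wrist','w4')
im,d,P,H,S,V,Z=masks('w4')
m=near(P,.584,-.368,.05)&(Z>.014)&(Z<.1)&(H>14)&(H<30)&(S>70); rect('sl',P[m])
im,d=snap('scene','s4'); im,d,P,H,S,V,Z=masks('s4')
m=near(P,.584,-.368,.05)&(Z>.014)&(Z<.1)&(H>14)&(H<30)&(S>70); rect('sl',P[m])
m=near(P,.524,.294,.06)&(Z>.02)&(Z<.032)&(H>14)&(H<30)&(S>70); rect('A',P[m])
E
python3 go.py .56,.1,.25 .5225,.295,.1
```

```text
time_s: 10.67
tcp_pos: [0.5835, -0.3685, 0.07]
eef_rot: [179.3, 1.4, -145.1]
contact_force: [0.2, 0.1, -0.7]
gripper_width: 0.0436
time_s: 11.08
tcp_pos: [0.5847, -0.369, 0.071]
eef_rot: [179.5, 1.4, -145.0]
contact_force: [-1.2, 0.1, 0.1]
gripper_width: 0.0677
time_s: 11.5
tcp_pos: [0.5801, -0.3705, 0.1956]
eef_rot: [179.0, 1.1, -145.1]
contact_force: [0.7, 0.8, -0.1]
gripper_width: 0.0871
sl 690 c [ 583.  -370.2] wh [38.5 43.1] ang 36.8 z 37.4
sl 187 c [ 587.5 -370.9] wh [44.9 38.9] ang 40.37 z 36.2
A 77 c [497.5 282.1] wh [40.7 48.1] ang 24.9 z 24.7
t 11.6 tcp [ 0.5826 -0.372   0.2003] rot [ 179.46    1.35 -145.02] F [-0.3 -0.1 -0.4] w 0.0873
units x y z: [-10.13  16.    -1.6 ] 
units x y z: [-3.1   7.19  6.14]
```

Sleeve 1 is seated (top at 37 mm). Sleeve A has been knocked to about (0.4975, 0.282), so I fetch it from there.

```bash

python3 -m inch '[{"x":-0.6,"y":0.95,"z":-0.3,"yaw":0},{"x":-0.6,"y":0.95,"z":-0.3,"yaw":0},{"x":-0.6,"y":0.95,"z":-0.3,"yaw":0},{"x":-0.6,"y":0.95,"z":-0.3,"yaw":0},{"x":-0.6,"y":0.95,"z":-0.3,"yaw":0}]' >/dev/null
python3 -m inch '[{"x":-0.6,"y":0.95,"z":0,"yaw":0},{"x":-0.6,"y":0.95,"z":0,"yaw":0},{"x":-0.6,"y":0.95,"z":0,"yaw":0},{"x":-0.6,"y":0.95,"z":0,"yaw":0},{"x":-0.6,"y":0.95,"z":0,"yaw":0}]' >/dev/null
python3 -m inch '[{"x":-0.6,"y":0.95,"z":0,"yaw":0},{"x":-0.6,"y":0.95,"z":0,"yaw":0},{"x":-0.6,"y":0.95,"z":0,"yaw":0},{"x":-0.6,"y":0.95,"z":0,"yaw":0},{"x":-0.6,"y":0.95,"z":0,"yaw":0}]' >/dev/null
python3 -m inch '[{"x":-0.5,"y":0.9,"z":0,"yaw":0},{"x":-0.5,"y":0.9,"z":0,"yaw":0},{"x":-0.5,"y":0.9,"z":0,"yaw":0},{"x":-0.5,"y":0.9,"z":0,"yaw":0},{"x":0,"y":0,"z":0,"yaw":0}]'
python3 - <<'E'
from w import *
im,d=snap('wrist','w5')
im,d,P,H,S,V,Z=masks('w5')
m=near(P,.497,.282,.045)&(Z>.02)&(Z<.032)&(H>14)&(H<30)&(S>70); rect('A',P[m])
E
python3 go.py .4965,.283,.1
```

```text
time_s: 13.27
tcp_pos: [0.5513, 0.1732, 0.2598]
eef_rot: [180.0, 2.6, -145.3]
contact_force: [0.2, -0.4, -0.9]
gripper_width: 0.0873
A 523 c [497.1 282.3] wh [42.5 42.1] ang 40.93 z 25.6
t 13.32 tcp [0.5512 0.1719 0.2598] rot [ 179.99    2.6  -145.26] F [0.  0.2 0.2] w 0.0877
units x y z: [-0.45  4.9   6.42]
```

```bash

python3 -m inch '[{"x":-0.1,"y":0.97,"z":0,"yaw":0},{"x":-0.1,"y":0.97,"z":0,"yaw":0},{"x":-0.1,"y":0.97,"z":0.5,"yaw":0},{"x":-0.1,"y":0.97,"z":0.8,"yaw":0},{"x":-0.1,"y":0.97,"z":0.8,"yaw":0}]'
python3 -m inch '[{"x":0,"y":0,"z":0.8,"yaw":0},{"x":0,"y":0,"z":0.8,"yaw":0},{"x":0,"y":0,"z":0.8,"yaw":0},{"x":0,"y":0,"z":0,"yaw":0}]'
python3 go.py .497,.2825,.06 .497,.2825,.018
```

```text
time_s: 13.73
tcp_pos: [0.4965, 0.2806, 0.2125]
eef_rot: [180.0, 3.2, -145.5]
contact_force: [-1.0, 0.3, -0.3]
gripper_width: 0.0878
time_s: 14.07
tcp_pos: [0.4966, 0.2839, 0.1485]
eef_rot: [179.9, 3.2, -145.4]
contact_force: [-0.5, -0.5, -0.8]
gripper_width: 0.0872
t 14.07 tcp [0.4966 0.2839 0.1485] rot [ 179.93    3.24 -145.36] F [-0.5 -0.5 -0.8] w 0.0872
units x y z: [ 0.22 -0.06  3.53] 
units x y z: [ 0.1  -0.    1.68]
```

```bash

python3 -m inch '[{"x":0.1,"y":0,"z":0.9,"yaw":0},{"x":0.07,"y":0,"z":0.9,"yaw":0},{"x":0.07,"y":0,"z":0.9,"yaw":0},{"x":0.05,"y":0,"z":0.8,"yaw":0},{"x":0,"y":0,"z":0.8,"yaw":0}]'
python3 -m inch '[{"x":0,"y":0,"z":0.4,"yaw":0},{"x":0,"y":0,"z":0.1,"yaw":0},{"x":0,"y":0,"z":0,"yaw":0}]'
python3 go.py .497,.2825,.018
```

```text
time_s: 14.48
tcp_pos: [0.5015, 0.2845, 0.0469]
eef_rot: [179.9, 4.0, -145.4]
contact_force: [0.7, -0.0, 0.6]
gripper_width: 0.0877
time_s: 14.73
tcp_pos: [0.5027, 0.2831, 0.033]
eef_rot: [179.9, 3.9, -145.5]
contact_force: [0.3, 1.2, 0.0]
gripper_width: 0.0879
t 14.73 tcp [0.5027 0.2831 0.033 ] rot [ 179.94    3.88 -145.49] F [0.3 1.2 0. ] w 0.0879
units x y z: [0.24 0.11 0.58]
```

```bash

python3 -m inch '[{"x":0.24,"y":0.1,"z":0.3,"yaw":0},{"x":0,"y":0,"z":0.2,"yaw":0},{"x":0,"y":0,"z":0,"yaw":0}]'
python3 -m inch '[{"x":0,"y":0,"z":0,"yaw":0},{"x":0,"y":0,"z":0,"yaw":0},{"x":0,"y":0,"z":0,"yaw":0},{"x":0,"y":0,"z":0,"yaw":0},{"x":0,"y":0,"z":0,"yaw":0}]' -1 20
python3 -m inch '[{"x":0,"y":0,"z":0,"yaw":0},{"x":0,"y":0,"z":0,"yaw":0},{"x":0,"y":0,"z":0,"yaw":0},{"x":0,"y":0,"z":0,"yaw":0},{"x":0,"y":0,"z":0,"yaw":0}]'
python3 go.py
python3 -m inch '[{"x":0,"y":0,"z":-0.5,"yaw":0},{"x":0,"y":0,"z":-1,"yaw":0},{"x":0,"y":0,"z":-1,"yaw":0},{"x":0,"y":0,"z":-1,"yaw":0},{"x":0,"y":0,"z":-1,"yaw":0}]'
python3 -m inch '[{"x":0,"y":0,"z":-1,"yaw":0},{"x":0,"y":0,"z":-1,"yaw":0},{"x":0,"y":0,"z":-1,"yaw":0},{"x":0,"y":0,"z":-1,"yaw":0},{"x":0,"y":0,"z":-1,"yaw":0}]'
python3 go.py .55,.0,.24 .5834,-.368,.24
```

```text
time_s: 14.98
tcp_pos: [0.4983, 0.2834, 0.0225]
eef_rot: [179.9, 4.2, -145.5]
contact_force: [0.2, -0.3, -0.6]
gripper_width: 0.0878
time_s: 15.4
tcp_pos: [0.499, 0.2845, 0.0246]
eef_rot: [179.9, 4.3, -145.5]
contact_force: [-0.2, -0.3, -0.3]
gripper_width: 0.0597
time_s: 15.82
tcp_pos: [0.4992, 0.2847, 0.0249]
eef_rot: [179.9, 4.4, -145.5]
contact_force: [-0.3, 0.3, 0.7]
gripper_width: 0.0432
t 15.82 tcp [0.4992 0.2847 0.0249] rot [ 179.85    4.38 -145.45] F [-0.3  0.3  0.7] w 0.0432
time_s: 16.23
tcp_pos: [0.4883, 0.2757, 0.1331]
eef_rot: [-180.0, 3.4, -145.5]
contact_force: [0.0, 0.8, -0.9]
gripper_width: 0.0434
time_s: 16.65
tcp_pos: [0.4797, 0.2693, 0.2629]
eef_rot: [180.0, 3.2, -145.6]
contact_force: [-0.3, 0.7, -1.6]
gripper_width: 0.0435
t 16.65 tcp [0.4797 0.2693 0.2629] rot [ 179.99    3.23 -145.59] F [-0.3  0.7 -1.6] w 0.0435
units x y z: [  3.81 -10.48   0.7 ] 
units x y z: [  7.21 -12.9   -0.41]
```

```bash

python3 -m inch '[{"x":0.35,"y":-0.95,"z":0,"yaw":0},{"x":0.35,"y":-0.95,"z":0,"yaw":0},{"x":0.35,"y":-0.95,"z":0,"yaw":0},{"x":0.35,"y":-0.95,"z":0,"yaw":0},{"x":0.35,"y":-0.95,"z":0,"yaw":0}]' >/dev/null
python3 -m inch '[{"x":0.35,"y":-0.95,"z":0,"yaw":0},{"x":0.35,"y":-0.95,"z":0,"yaw":0},{"x":0.35,"y":-0.95,"z":0,"yaw":0},{"x":0.35,"y":-0.95,"z":0,"yaw":0},{"x":0.35,"y":-0.95,"z":0,"yaw":0}]' >/dev/null
python3 -m inch '[{"x":0.5,"y":-0.92,"z":0,"yaw":0},{"x":0.5,"y":-0.92,"z":0,"yaw":0},{"x":0.5,"y":-0.92,"z":0,"yaw":0},{"x":0.5,"y":-0.92,"z":0,"yaw":0},{"x":0.5,"y":-0.92,"z":0,"yaw":0}]' >/dev/null
python3 -m inch '[{"x":0.5,"y":-0.92,"z":0,"yaw":0},{"x":0.5,"y":-0.92,"z":0,"yaw":0},{"x":0.5,"y":-0.92,"z":0,"yaw":0},{"x":0.5,"y":-0.92,"z":0,"yaw":0},{"x":0.5,"y":-0.92,"z":0,"yaw":0}]' >/dev/null
python3 -m inch '[{"x":0.5,"y":-0.92,"z":0,"yaw":0},{"x":0.5,"y":-0.92,"z":0,"yaw":0},{"x":0.5,"y":-0.92,"z":0,"yaw":0},{"x":0,"y":0,"z":0,"yaw":0},{"x":0,"y":0,"z":0,"yaw":0}]'
python3 go.py .5834,-.368,.2
```

```text
time_s: 18.73
tcp_pos: [0.5758, -0.3404, 0.2417]
eef_rot: [179.1, 3.4, -145.5]
contact_force: [-0.1, 0.2, -1.4]
gripper_width: 0.0434
t 18.73 tcp [ 0.5758 -0.3404  0.2417] rot [ 179.15    3.4  -145.51] F [-0.1  0.2 -1.4] w 0.0434
units x y z: [ 0.47 -1.11  1.63]
```

```bash

python3 -m inch '[{"x":0.24,"y":-0.55,"z":0.5,"yaw":0},{"x":0.24,"y":-0.55,"z":0.5,"yaw":0},{"x":0,"y":0,"z":0.5,"yaw":0},{"x":0,"y":0,"z":0.4,"yaw":0},{"x":0,"y":0,"z":0,"yaw":0}]'
python3 - <<'E'
from w import *
im,d=snap('wrist','w6')
im,d,P,H,S,V,Z=masks('w6')
m=near(P,.584,-.368,.045)&(Z>.17)&(Z<.24)&(H>14)&(H<30)&(S>70); q=P[m];q=q[q[:,2]>np.percentile(q[:,2],95)-.005]; rect('sl',q)
m=near(P,.584,-.368,.03)&(Z>.112)&(Z<.127); rect('post',P[m])
m=near(P,.584,-.368,.05)&(Z>.045)&(Z<.105); print(m.sum(),circ(P[m]))
E
python3 go.py
```

```text
time_s: 19.15
tcp_pos: [0.5833, -0.3679, 0.1892]
eef_rot: [179.0, 3.4, -145.5]
contact_force: [0.8, 0.2, -1.7]
gripper_width: 0.0432
sl 1660 c [ 580.4 -370.9] wh [40.4 42.6] ang 88.52 z 190.1
post 14 c [ 577.4 -374.1] wh [1.2 8.3] ang 39.95 z 112.8
308 (array([ 0.5847, -0.3681]), 0.0098)
t 19.2 tcp [ 0.5835 -0.368   0.1902] rot [ 179.07    3.39 -145.49] F [-0.7  0.  -2.2] w 0.0434
```

```bash
python3 go.py .5869,-.3658,.155 | tail -1
python3 -m inch '[{"x":-0.1,"y":0,"z":0.35,"yaw":0},{"x":-0.1,"y":0,"z":0.35,"yaw":0},{"x":0,"y":0,"z":0.35,"yaw":0},{"x":0,"y":0,"z":0.2,"yaw":0},{"x":0,"y":0,"z":0,"yaw":0}]'
python3 go.py .5869,-.3658,.155 .5869,-.3658,.072
```

```text
units x y z: [-0.08 -0.03  1.42] 
time_s: 19.62
tcp_pos: [0.5907, -0.362, 0.1585]
eef_rot: [179.2, 3.5, -145.3]
contact_force: [0.7, -0.3, -1.4]
gripper_width: 0.0432
t 19.62 tcp [ 0.5907 -0.362   0.1585] rot [ 179.22    3.48 -145.34] F [ 0.7 -0.3 -1.4] w 0.0432
units x y z: [ 0.22 -0.04  0.13] 
units x y z: [ 0.2  -0.04  3.31]
```

```bash

python3 -m inch '[{"x":0.22,"y":-0.04,"z":0.05,"yaw":0},{"x":0,"y":0,"z":0,"yaw":0},{"x":0,"y":0,"z":0,"yaw":0}]'
python3 - <<'E'
from w import *
im,d=snap('wrist','w7')
cv2.imwrite('pics/w7.png',cv2.resize(im[180:310,150:360,::-1],(640,396),interpolation=2))
im,d,P,H,S,V,Z=masks('w7')
m=near(P,.584,-.368,.045)&(Z>.14)&(Z<.2)&(H>14)&(H<30)&(S>70); q=P[m];q=q[q[:,2]>np.percentile(q[:,2],95)-.005]; rect('sl',q)
E
python3 go.py  .5869,-.3658,.072
```

```text
time_s: 19.87
tcp_pos: [0.5866, -0.366, 0.1568]
eef_rot: [179.2, 3.5, -145.3]
contact_force: [0.5, 0.1, -2.0]
gripper_width: 0.043
sl 1664 c [ 583.9 -368.7] wh [40.9 42.6] ang 83.81 z 157.6
t 19.92 tcp [ 0.5865 -0.3661  0.1568] rot [ 179.22    3.46 -145.3 ] F [ 1.2  0.2 -1.8] w 0.0429
units x y z: [ 0.19 -0.05  3.39]
```

View pics/w7.png

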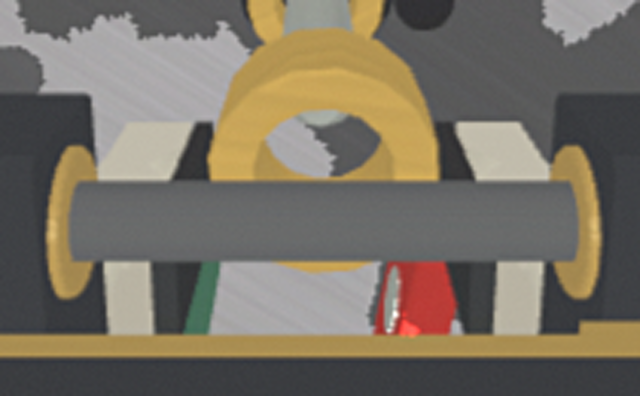

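The post top shows through the held sleeve's bore (320,115), laterally centred. Sleeve 1 sits on the foot. Descending.

```bash

python3 -m inch '[{"x":0.02,"y":0,"z":0.3,"yaw":0},{"x":0.02,"y":0,"z":0.3,"yaw":0},{"x":0.02,"y":0,"z":0.3,"yaw":0},{"x":0.02,"y":0,"z":0.3,"yaw":0},{"x":0.02,"y":0,"z":0.2,"yaw":0}]'
python3 go.py .5869,-.3658,.075
```

```text
time_s: 20.33
tcp_pos: [0.5867, -0.3667, 0.1208]
eef_rot: [179.4, 3.6, -145.3]
contact_force: [0.7, 0.2, -1.7]
gripper_width: 0.0433
t 20.33 tcp [ 0.5867 -0.3667  0.1208] rot [ 179.41    3.6  -145.32] F [ 0.7  0.2 -1.7] w 0.0433
units x y z: [0.09 0.01 1.83]
```

```bash

python3 -m inch '[{"x":0.03,"y":0,"z":0.4,"yaw":0},{"x":0.03,"y":0,"z":0.4,"yaw":0},{"x":0.03,"y":0,"z":0.4,"yaw":0},{"x":0.03,"y":0,"z":0.4,"yaw":0},{"x":0,"y":0,"z":0,"yaw":0}]'
python3 -m inch '[{"x":0,"y":0,"z":0,"yaw":0},{"x":0,"y":0,"z":0,"yaw":0},{"x":0,"y":0,"z":0,"yaw":0},{"x":0,"y":0,"z":0,"yaw":0},{"x":0,"y":0,"z":0,"yaw":0}]' 0.6
python3 -m inch '[{"x":0,"y":0,"z":-1,"yaw":0},{"x":0,"y":0,"z":-1,"yaw":0},{"x":0,"y":0,"z":-1,"yaw":0},{"x":0,"y":0,"z":-1,"yaw":0},{"x":0,"y":0,"z":-1,"yaw":0}]' 1
python3 -m inch '[{"x":0,"y":0,"z":-1,"yaw":0},{"x":0,"y":0,"z":-1,"yaw":0},{"x":0,"y":0,"z":-1,"yaw":0},{"x":0,"y":0,"z":-1,"yaw":0},{"x":0,"y":0,"z":0,"yaw":0}]' 1
python3 - <<'E'
from w import *
im,d=snap('scene','s8'); im,d,P,H,S,V,Z=masks('s8')
m=near(P,.584,-.368,.05)&(Z>.014)&(Z<.11)&(H>14)&(H<30)&(S>70); rect('sl',P[m]); print(np.percentile(P[m][:,2],[2,50,98]))
E
python3 go.py .586,-.368,.3,-90
```

```text
time_s: 20.75
tcp_pos: [0.5846, -0.3659, 0.0734]
eef_rot: [179.2, 3.5, -145.3]
contact_force: [-1.3, 0.4, -1.3]
gripper_width: 0.0436
time_s: 21.17
tcp_pos: [0.5855, -0.3665, 0.074]
eef_rot: [179.3, 3.5, -145.3]
contact_force: [0.6, 1.1, -0.2]
gripper_width: 0.0682
time_s: 21.58
tcp_pos: [0.5776, -0.3708, 0.1988]
eef_rot: [178.9, 3.2, -145.4]
contact_force: [0.4, -0.6, -0.0]
gripper_width: 0.0872
time_s: 22.0
tcp_pos: [0.5746, -0.3774, 0.3145]
eef_rot: [179.6, 3.6, -145.3]
contact_force: [0.1, -0.9, 1.5]
gripper_width: 0.0875
sl 288 c [ 586.1 -369.5] wh [46.2 42.7] ang 35.04 z 52.7
[0.01527719 0.05271221 0.06689839]
t 22.05 tcp [ 0.5743 -0.3768  0.3124] rot [ 179.52    3.6  -145.31] F [ 0.2 -0.9  0.4] w 0.088
units x y z: [-0.55  0.02  0.53] yaw units: -13.83
```

```bash

python3 -m inch '[{"x":0,"y":0,"z":0,"yaw":-1},{"x":0,"y":0,"z":0,"yaw":-1},{"x":0,"y":0,"z":0,"yaw":-1},{"x":0,"y":0,"z":0,"yaw":-1},{"x":0,"y":0,"z":0,"yaw":-1}]'
python3 -m inch '[{"x":0,"y":0,"z":0,"yaw":-1},{"x":0,"y":0,"z":0,"yaw":-1},{"x":0,"y":0,"z":0,"yaw":-1},{"x":0,"y":0,"z":0,"yaw":-1},{"x":0,"y":0,"z":0,"yaw":-1}]' >/dev/null
python3 -m inch '[{"x":0,"y":0,"z":0,"yaw":-1},{"x":0,"y":0,"z":0,"yaw":-1},{"x":0,"y":0,"z":0,"yaw":-1},{"x":0,"y":0,"z":0,"yaw":-0.5},{"x":0,"y":0,"z":0,"yaw":0}]'
python3 go.py .62,-.05,.3,-90 .6245,.225,.25
```

```text
time_s: 22.47
tcp_pos: [0.5737, -0.376, 0.3131]
eef_rot: [-179.0, 3.7, -124.6]
contact_force: [-0.5, -0.2, -0.0]
gripper_width: 0.0877
time_s: 23.3
tcp_pos: [0.5717, -0.374, 0.3079]
eef_rot: [-177.3, 2.6, -88.5]
contact_force: [0.8, 0.1, -0.8]
gripper_width: 0.0878
t 23.3 tcp [ 0.5717 -0.374   0.3079] rot [-177.28    2.62  -88.53] F [ 0.8  0.1 -0.8] w 0.0878
units x y z: [-12.88  -2.22   1.01] yaw units: 0.37
units x y z: [-10.89  -0.34   2.52]
```

```bash

python3 -m inch '[{"x":-1,"y":-0.17,"z":0.05,"yaw":0.2},{"x":-1,"y":-0.17,"z":0.05,"yaw":0.2},{"x":-1,"y":-0.17,"z":0.05,"yaw":0},{"x":-1,"y":-0.17,"z":0.05,"yaw":0},{"x":-1,"y":-0.17,"z":0.05,"yaw":0}]'
python3 -m inch '[{"x":-1,"y":-0.17,"z":0.05,"yaw":0},{"x":-1,"y":-0.17,"z":0.05,"yaw":0},{"x":-1,"y":-0.17,"z":0.05,"yaw":0},{"x":-1,"y":-0.17,"z":0.05,"yaw":0},{"x":-1,"y":-0.17,"z":0.05,"yaw":0}]'
python3 -m inch '[{"x":-1,"y":-0.17,"z":0.05,"yaw":0},{"x":-1,"y":-0.17,"z":0.05,"yaw":0},{"x":-1,"y":-0.17,"z":0.05,"yaw":0},{"x":-1,"y":0,"z":0.05,"yaw":0},{"x":-1,"y":0,"z":0.05,"yaw":0}]'
python3 -m inch '[{"x":-1,"y":0,"z":0.05,"yaw":0},{"x":-1,"y":0,"z":0.05,"yaw":0},{"x":-1,"y":0,"z":0.05,"yaw":0},{"x":-1,"y":0,"z":0.05,"yaw":0},{"x":-1,"y":0,"z":0.05,"yaw":0}]'
python3 go.py  .6245,.225,.15,-90
```

```text
time_s: 23.72
tcp_pos: [0.5914, -0.2489, 0.305]
eef_rot: [-177.6, 2.8, -91.1]
contact_force: [-0.7, 0.0, 0.4]
gripper_width: 0.0876
time_s: 24.13
tcp_pos: [0.615, -0.1177, 0.3046]
eef_rot: [-177.6, 2.8, -91.6]
contact_force: [-0.4, 0.1, -0.7]
gripper_width: 0.0873
time_s: 24.55
tcp_pos: [0.6314, 0.0138, 0.304]
eef_rot: [-177.7, 2.9, -92.0]
contact_force: [0.4, 0.2, -0.1]
gripper_width: 0.0877
time_s: 24.97
tcp_pos: [0.635, 0.1455, 0.3029]
eef_rot: [-177.8, 2.9, -92.5]
contact_force: [0.5, -0.2, 0.7]
gripper_width: 0.0877
t 24.97 tcp [0.635  0.1455 0.3029] rot [-177.76    2.92  -92.49] F [ 0.5 -0.2  0.7] w 0.0877
units x y z: [-2.84  0.8   6.24] yaw units: -0.62
```

```bash

python3 -m inch '[{"x":-1,"y":0.2,"z":0,"yaw":-0.3},{"x":-1,"y":0.2,"z":0,"yaw":-0.3},{"x":-0.8,"y":0.2,"z":0,"yaw":0},{"x":0,"y":0.1,"z":0,"yaw":0},{"x":0,"y":0,"z":0,"yaw":0}]'
python3 -m inch '[{"x":0,"y":0,"z":0.3,"yaw":0},{"x":0,"y":0,"z":0.3,"yaw":0},{"x":0,"y":0,"z":0.3,"yaw":0},{"x":0,"y":0,"z":0.3,"yaw":0},{"x":0,"y":0,"z":0.3,"yaw":0}]'
python3 -m inch '[{"x":0,"y":0,"z":-1,"yaw":0},{"x":0,"y":0,"z":-0.5,"yaw":0},{"x":0,"y":0,"z":0,"yaw":0},{"x":0,"y":0,"z":0,"yaw":0},{"x":0,"y":0,"z":0,"yaw":0}]'
python3 -m inch '[{"x":0,"y":0,"z":0.3,"yaw":0},{"x":0,"y":0,"z":0.3,"yaw":0},{"x":0,"y":0,"z":0.3,"yaw":0},{"x":0,"y":0,"z":0.3,"yaw":0},{"x":0,"y":0,"z":0.3,"yaw":0}]'
python3 -m inch '[{"x":0,"y":0,"z":0,"yaw":0},{"x":0,"y":0,"z":0,"yaw":0},{"x":0,"y":0,"z":0,"yaw":0},{"x":0,"y":0,"z":0,"yaw":0},{"x":0,"y":0,"z":0,"yaw":0}]'
python3 go.py  .6245,.225,.15,-90 .6245,.225,.03
```

```text
time_s: 25.38
tcp_pos: [0.6171, 0.2243, 0.3032]
eef_rot: [-177.8, 2.8, -90.2]
contact_force: [-0.2, 0.3, -0.5]
gripper_width: 0.0879
time_s: 25.8
tcp_pos: [0.6193, 0.2239, 0.2632]
eef_rot: [-177.7, 2.9, -90.4]
contact_force: [0.7, -0.1, 1.1]
gripper_width: 0.0875
time_s: 26.22
tcp_pos: [0.6171, 0.2193, 0.295]
eef_rot: [-178.1, 2.7, -90.7]
contact_force: [0.2, 0.2, -0.0]
gripper_width: 0.0876
time_s: 26.63
tcp_pos: [0.6181, 0.221, 0.2527]
eef_rot: [-178.1, 2.7, -90.7]
contact_force: [-0.5, -0.9, 0.2]
gripper_width: 0.0879
time_s: 27.05
tcp_pos: [0.6171, 0.2208, 0.2489]
eef_rot: [-178.4, 2.5, -90.7]
contact_force: [-0.2, -0.8, 0.4]
gripper_width: 0.0876
t 27.05 tcp [0.6171 0.2208 0.2489] rot [-178.38    2.54  -90.68] F [-0.2 -0.8  0.4] w 0.0876
units x y z: [ 0.   -0.18  3.97] yaw units: -0.17
units x y z: [0.21 0.14 4.79]
```

```bash

python3 -m inch '[{"x":0.05,"y":-0.2,"z":1,"yaw":-0.17},{"x":0.05,"y":0,"z":1,"yaw":0},{"x":0.05,"y":0,"z":1,"yaw":0},{"x":0.05,"y":0,"z":1,"yaw":0},{"x":0,"y":0,"z":0,"yaw":0}]'
python3 -m inch '[{"x":0,"y":0,"z":0.8,"yaw":0},{"x":0,"y":0,"z":0.8,"yaw":0},{"x":0,"y":0,"z":0,"yaw":0},{"x":0,"y":0,"z":0,"yaw":0}]'
python3 - <<'E'
from w import *
im,d=snap('wrist','w9'); im,d,P,H,S,V,Z=masks('w9')
m=near(P,.627,.227,.05)&((H<8)|(H>172))&(S>150)&(Z>.028)&(Z<.06); rect('bar',P[m])
E
python3 go.py  .625,.225,.06 .625,.225,.028,-90
```

```text
time_s: 27.47
tcp_pos: [0.6285, 0.2217, 0.1515]
eef_rot: [-177.8, 2.9, -89.9]
contact_force: [-1.5, -0.6, -1.5]
gripper_width: 0.0875
time_s: 27.8
tcp_pos: [0.6326, 0.2246, 0.1156]
eef_rot: [-177.5, 2.9, -89.8]
contact_force: [0.5, -0.0, 0.3]
gripper_width: 0.0876
bar 1424 c [624.8 223.8] wh [21.1 49.5] ang 89.94 z 46.4
t 27.85 tcp [0.6326 0.2247 0.1158] rot [-177.51    2.91  -89.85] F [-0.4  0.5 -0.1] w 0.0876
units x y z: [0.1  0.4  2.21] 
units x y z: [0.06 0.06 1.28] yaw units: 0.04
```

```bash

python3 -m inch '[{"x":0.05,"y":0.3,"z":0.6,"yaw":0},{"x":0.05,"y":0.1,"z":0.6,"yaw":0},{"x":0.05,"y":0.05,"z":0.6,"yaw":0},{"x":0.05,"y":0,"z":0.6,"yaw":0},{"x":0,"y":0,"z":0,"yaw":0}]'
python3 go.py  .625,.224,.029,-90
```

```text
time_s: 28.27
tcp_pos: [0.6297, 0.2261, 0.066]
eef_rot: [-176.7, 3.4, -89.7]
contact_force: [-0.2, -0.9, -0.4]
gripper_width: 0.0878
t 28.27 tcp [0.6297 0.2261 0.066 ] rot [-176.68    3.36  -89.71] F [-0.2 -0.9 -0.4] w 0.0878
units x y z: [0.17 0.27 1.46] yaw units: 0.07
```

```bash

python3 -m inch '[{"x":0.1,"y":0.25,"z":0.5,"yaw":0},{"x":0.05,"y":0.05,"z":0.5,"yaw":0},{"x":0,"y":0,"z":0.4,"yaw":0},{"x":0,"y":0,"z":0,"yaw":0}]'
python3 go.py  .625,.224,.029,-90
python3 -m inch '[{"x":0,"y":0,"z":0,"yaw":0},{"x":0,"y":0,"z":0,"yaw":0},{"x":0,"y":0,"z":0,"yaw":0},{"x":0,"y":0,"z":0,"yaw":0},{"x":0,"y":0,"z":0,"yaw":0}]' -1 25
python3 -m inch '[{"x":0,"y":0,"z":0,"yaw":0},{"x":0,"y":0,"z":0,"yaw":0},{"x":0,"y":0,"z":0,"yaw":0},{"x":0,"y":0,"z":0,"yaw":0},{"x":0,"y":0,"z":0,"yaw":0}]' 
python3 go.py  .625,.224,.029,-90
```

```text
time_s: 28.6
tcp_pos: [0.6285, 0.2268, 0.0368]
eef_rot: [-176.2, 3.6, -89.6]
contact_force: [-1.3, 0.4, -0.2]
gripper_width: 0.0878
t 28.6 tcp [0.6285 0.2268 0.0368] rot [-176.17    3.62  -89.59] F [-1.3  0.4 -0.2] w 0.0878
units x y z: [0.13 0.16 0.29] yaw units: 0.1
time_s: 29.02
tcp_pos: [0.6291, 0.2276, 0.039]
eef_rot: [-176.2, 3.6, -89.6]
contact_force: [-14.4, 5.5, 5.8]
gripper_width: 0.0599
time_s: 29.43
tcp_pos: [0.6243, 0.2277, 0.0388]
eef_rot: [-176.6, 3.6, -89.8]
contact_force: [1.0, 1.4, -2.1]
gripper_width: 0.0501
t 29.43 tcp [0.6243 0.2277 0.0388] rot [-176.6     3.61  -89.76] F [ 1.   1.4 -2.1] w 0.0501
units x y z: [ 0.17 -0.01  0.38] yaw units: 0.06
```

```bash
python3 go.py .6243,.2265,.0564 .6243,.222,.0732 .6243,.2146,.089 .6243,.2046,.1033 .6243,.1923,.1156 .6243,.178,.1256 .6243,.1622,.133 .6243,.1454,.1375 .6243,.128,.139 .6243,.1106,.1375 .6243,.0938,.133
```

```text
t 29.43 tcp [0.6243 0.2277 0.0388] rot [-176.6     3.61  -89.76] F [ 1.   1.4 -2.1] w 0.0501
units x y z: [ 0.   -0.04 -0.7 ] 
units x y z: [ 0.14 -0.04 -0.68] 
units x y z: [ 0.26 -0.04 -0.65] 
units x y z: [ 0.36 -0.03 -0.6 ] 
units x y z: [ 0.46 -0.03 -0.52] 
units x y z: [ 0.55 -0.02 -0.43] 
units x y z: [ 0.61 -0.02 -0.33] 
units x y z: [ 0.66 -0.01 -0.22] 
units x y z: [ 0.69 -0.   -0.1 ] 
units x y z: [0.7  0.   0.02] 
units x y z: [0.68 0.01 0.14]
```

```bash

python3 -m inch '[{"x":0,"y":-0.02,"z":-0.35,"yaw":0},{"x":0,"y":-0.02,"z":-0.35,"yaw":0},{"x":0.07,"y":-0.02,"z":-0.34,"yaw":0},{"x":0.07,"y":-0.02,"z":-0.34,"yaw":0},{"x":0,"y":0,"z":0,"yaw":0}]'
python3 go.py .6243,.2146,.089 .6243,.2046,.1033 .6243,.1923,.1156 
```

```text
time_s: 29.85
tcp_pos: [0.6243, 0.2208, 0.0751]
eef_rot: [-176.7, 3.6, -89.9]
contact_force: [0.7, -0.6, -4.3]
gripper_width: 0.0502
t 29.85 tcp [0.6243 0.2208 0.0751] rot [-176.69    3.58  -89.87] F [ 0.7 -0.6 -4.3] w 0.0502
units x y z: [ 0.21 -0.03 -0.57] 
units x y z: [ 0.36 -0.03 -0.59] 
units x y z: [ 0.46 -0.03 -0.52]
```

Tracks well. Continuing along the arc.

```bash

python3 -m inch '[{"x":0.1,"y":-0.02,"z":-0.29,"yaw":0},{"x":0.11,"y":-0.02,"z":-0.29,"yaw":0},{"x":0.36,"y":-0.03,"z":-0.6,"yaw":0},{"x":0.46,"y":-0.03,"z":-0.52,"yaw":0},{"x":0,"y":0,"z":0,"yaw":0}]'
python3 go.py .6243,.178,.1256 .6243,.1622,.133 .6243,.1454,.1375 
```

```text
time_s: 30.27
tcp_pos: [0.624, 0.1893, 0.119]
eef_rot: [-176.7, 3.5, -89.9]
contact_force: [2.6, -1.1, -7.5]
gripper_width: 0.0498
t 30.27 tcp [0.624  0.1893 0.119 ] rot [-176.72    3.52  -89.85] F [ 2.6 -1.1 -7.5] w 0.0498
units x y z: [ 0.43 -0.03 -0.29] 
units x y z: [ 0.61 -0.02 -0.33] 
units x y z: [ 0.66 -0.01 -0.22]
```

```bash

python3 -m inch '[{"x":0.44,"y":-0.02,"z":-0.24,"yaw":0},{"x":0.61,"y":-0.02,"z":-0.3,"yaw":0},{"x":0.66,"y":-0.01,"z":-0.2,"yaw":0},{"x":0,"y":0,"z":0,"yaw":0}]'
python3 go.py .6243,.128,.139 .6243,.1106,.1375 .6243,.0938,.133
```

```text
time_s: 30.6
tcp_pos: [0.6237, 0.1451, 0.1389]
eef_rot: [-176.6, 3.9, -89.9]
contact_force: [7.7, -0.9, -14.5]
gripper_width: 0.0503
t 30.6 tcp [0.6237 0.1451 0.1389] rot [-176.57    3.91  -89.89] F [  7.7  -0.9 -14.5] w 0.0503
units x y z: [ 0.68 -0.02 -0.05] 
units x y z: [0.7  0.   0.01] 
units x y z: [0.68 0.01 0.13]
```

```bash

python3 -m inch '[{"x":0.65,"y":0,"z":0.05,"yaw":0},{"x":0.65,"y":0,"z":0.06,"yaw":0},{"x":0,"y":0,"z":0,"yaw":0}]'
python3 go.py .6243,.0938,.133
```

```text
time_s: 30.85
tcp_pos: [0.6237, 0.1132, 0.1394]
eef_rot: [-176.3, 4.3, -89.9]
contact_force: [11.8, 2.5, -26.3]
gripper_width: 0.0505
t 30.85 tcp [0.6237 0.1132 0.1394] rot [-176.35    4.28  -89.93] F [ 11.8   2.5 -26.3] w 0.0505
units x y z: [ 0.79 -0.01  0.2 ]
```

```bash

python3 -m inch '[{"x":0.25,"y":0,"z":0.15,"yaw":0},{"x":0.3,"y":0,"z":0.15,"yaw":0},{"x":0,"y":0,"z":0,"yaw":0}]'
python3 go.py .6243,.0938,.133
```

```text
time_s: 31.1
tcp_pos: [0.6237, 0.0997, 0.1369]
eef_rot: [-176.2, 4.4, -90.0]
contact_force: [10.7, 5.1, -25.9]
gripper_width: 0.0504
t 31.1 tcp [0.6237 0.0997 0.1369] rot [-176.19    4.43  -89.99] F [ 10.7   5.1 -25.9] w 0.0504
units x y z: [ 0.25 -0.02  0.14]
```

```bash

python3 -m inch '[{"x":0.1,"y":0,"z":0.15,"yaw":0},{"x":0,"y":0,"z":0,"yaw":0},{"x":0,"y":0,"z":0,"yaw":0}]'
python3 -m inch '[{"x":0,"y":0,"z":0,"yaw":0},{"x":0,"y":0,"z":0,"yaw":0},{"x":0,"y":0,"z":0,"yaw":0},{"x":0,"y":0,"z":0,"yaw":0},{"x":0,"y":0,"z":0,"yaw":0}]' 1
python3 -m inch '[{"x":0,"y":0,"z":-0.5,"yaw":0},{"x":0,"y":0,"z":-0.5,"yaw":0},{"x":0,"y":0,"z":-0.8,"yaw":0},{"x":0,"y":0,"z":-0.8,"yaw":0},{"x":0,"y":0,"z":-0.8,"yaw":0}]'
python3 -m inch '[{"x":0,"y":0,"z":-1,"yaw":0},{"x":0,"y":0,"z":-1,"yaw":0},{"x":0,"y":0,"z":-0.8,"yaw":0},{"x":0,"y":0,"z":0,"yaw":0},{"x":0,"y":0,"z":0,"yaw":0}]'
python3 - <<'E'
from w import *
im,d=snap('scene','s10'); im,d,P,H,S,V,Z=masks('s10')
m=near(P,.624,.09,.06)&(H>20)&(H<36)&(S>120)&(Z>.12); rect('saddle',P[m]); print(np.round(np.percentile(P[m],[3,50,97],axis=0),4))
cv2.imwrite('pics/s10.png',cv2.resize(im[130:270,180:360,::-1],(720,560),interpolation=2))
E
python3 go.py
```

```text
time_s: 31.35
tcp_pos: [0.6238, 0.0973, 0.1359]
eef_rot: [-176.1, 4.4, -90.0]
contact_force: [5.6, 2.7, -9.4]
gripper_width: 0.0506
time_s: 31.77
tcp_pos: [0.625, 0.0972, 0.1379]
eef_rot: [-175.9, 4.4, -89.8]
contact_force: [0.0, 0.1, -0.1]
gripper_width: 0.0784
time_s: 32.18
tcp_pos: [0.6164, 0.0897, 0.2206]
eef_rot: [-176.5, 4.1, -89.8]
contact_force: [-0.5, 0.0, 0.9]
gripper_width: 0.0876
time_s: 32.6
tcp_pos: [0.613, 0.0839, 0.3003]
eef_rot: [-176.0, 4.2, -89.8]
contact_force: [0.1, 0.5, -1.1]
gripper_width: 0.0875
saddle 168 c [624.8  90.4] wh [49.  36.1] ang 2.59 z 148.4
[[0.602  0.0746 0.1424]
 [0.623  0.088  0.1484]
 [0.6487 0.1065 0.162 ]]
t 32.65 tcp [0.6133 0.0838 0.3006] rot [-175.92    4.2   -89.75] F [-0.4  0.7  0.6] w 0.0874
```

View pics/s10.png

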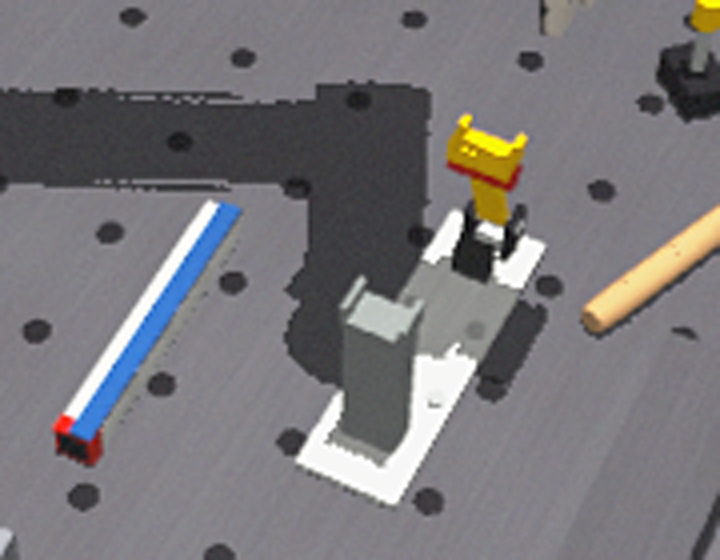

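Prop is open on its stop (485,150), its saddle floor level with the rest (~147 mm). The tool has drifted ~5.9° off vertical, so I try a fast-up/slow-down cycle, which seemed to reduce it earlier.

```bash

python3 -m inch '[{"x":0,"y":0,"z":-1,"yaw":0},{"x":0,"y":0,"z":-0.5,"yaw":0},{"x":0,"y":0,"z":0,"yaw":0},{"x":0,"y":0,"z":0,"yaw":0},{"x":0,"y":0,"z":0,"yaw":0}]' | grep -E 'tcp|rot'
python3 -m inch '[{"x":0,"y":0,"z":0.3,"yaw":0},{"x":0,"y":0,"z":0.3,"yaw":0},{"x":0,"y":0,"z":0.3,"yaw":0},{"x":0,"y":0,"z":0.3,"yaw":0},{"x":0,"y":0,"z":0.3,"yaw":0}]'| grep -E 'tcp|rot'
python3 -m inch '[{"x":0,"y":0,"z":0,"yaw":0},{"x":0,"y":0,"z":0,"yaw":0},{"x":0,"y":0,"z":0,"yaw":0},{"x":0,"y":0,"z":0,"yaw":0},{"x":0,"y":0,"z":0,"yaw":0}]'| grep -E 'tcp|rot'
echo radial; python3 -m inch '[{"x":0,"y":1,"z":0,"yaw":0},{"x":0,"y":1,"z":0,"yaw":0},{"x":0,"y":0,"z":0,"yaw":0},{"x":0,"y":0,"z":0,"yaw":0},{"x":0,"y":0,"z":0,"yaw":0}]'| grep -E 'tcp|rot'
python3 -m inch '[{"x":0,"y":-1,"z":0,"yaw":0},{"x":0,"y":-1,"z":0,"yaw":0},{"x":0,"y":0,"z":0,"yaw":0},{"x":0,"y":0,"z":0,"yaw":0},{"x":0,"y":0,"z":0,"yaw":0}]'| grep -E 'tcp|rot'
python3 -m inch '[{"x":0,"y":0,"z":0,"yaw":-1},{"x":0,"y":0,"z":0,"yaw":-1},{"x":0,"y":0,"z":0,"yaw":0},{"x":0,"y":0,"z":0,"yaw":0}]'| grep -E 'tcp|rot'
python3 -m inch '[{"x":0,"y":0,"z":0,"yaw":1},{"x":0,"y":0,"z":0,"yaw":1},{"x":0,"y":0,"z":0,"yaw":0},{"x":0,"y":0,"z":0,"yaw":0}]'| grep -E 'tcp|rot'
python3 go.py
```

```text
tcp_pos: [0.6094, 0.0809, 0.3346]
eef_rot: [-176.2, 4.1, -89.8]
tcp_pos: [0.611, 0.0838, 0.2903]
eef_rot: [-176.5, 4.1, -89.8]
tcp_pos: [0.6101, 0.0837, 0.2865]
eef_rot: [-176.8, 4.0, -89.8]
radial
tcp_pos: [0.56, 0.0838, 0.2854]
eef_rot: [-176.6, 4.0, -89.8]
tcp_pos: [0.6144, 0.0839, 0.2901]
eef_rot: [-176.4, 4.1, -89.8]
tcp_pos: [0.6135, 0.0837, 0.2896]
eef_rot: [-175.9, 3.5, -81.6]
tcp_pos: [0.6125, 0.0837, 0.2901]
eef_rot: [-176.4, 4.1, -90.3]
t 35.4 tcp [0.6125 0.0837 0.2901] rot [-176.43    4.11  -90.28] F [-0.1  0.4  0.9] w 0.0878
```

```bash

echo x+; python3 -m inch '[{"x":1,"y":0,"z":0,"yaw":0},{"x":0.5,"y":0,"z":0,"yaw":0},{"x":0,"y":0,"z":0,"yaw":0},{"x":0,"y":0,"z":0,"yaw":0},{"x":0,"y":0,"z":0,"yaw":0}]'| grep -E 'tcp|rot'
python3 -m inch '[{"x":-0.3,"y":0,"z":0,"yaw":0},{"x":-0.3,"y":0,"z":0,"yaw":0},{"x":-0.3,"y":0,"z":0,"yaw":0},{"x":-0.3,"y":0,"z":0,"yaw":0},{"x":-0.3,"y":0,"z":0,"yaw":0}]'| grep -E 'tcp|rot'
echo x-; python3 -m inch '[{"x":-1,"y":0,"z":0,"yaw":0},{"x":-0.5,"y":0,"z":0,"yaw":0},{"x":0,"y":0,"z":0,"yaw":0},{"x":0,"y":0,"z":0,"yaw":0},{"x":0,"y":0,"z":0,"yaw":0}]'| grep -E 'tcp|rot'
python3 -m inch '[{"x":0.3,"y":0,"z":0,"yaw":0},{"x":0.3,"y":0,"z":0,"yaw":0},{"x":0.3,"y":0,"z":0,"yaw":0},{"x":0.3,"y":0,"z":0,"yaw":0},{"x":0.3,"y":0,"z":0,"yaw":0}]'| grep -E 'tcp|rot'
echo z; python3 -m inch '[{"x":0,"y":0,"z":-1,"yaw":0},{"x":0,"y":0,"z":-0.5,"yaw":0},{"x":0,"y":0,"z":0,"yaw":0},{"x":0,"y":0,"z":0,"yaw":0},{"x":0,"y":0,"z":0.3,"yaw":0}]' | grep -E 'tcp|rot'
python3 -m inch '[{"x":0,"y":0,"z":0.3,"yaw":0},{"x":0,"y":0,"z":0.3,"yaw":0},{"x":0,"y":0,"z":0.3,"yaw":0},{"x":0,"y":0,"z":0.3,"yaw":0},{"x":0,"y":0,"z":0,"yaw":0}]'| grep -E 'tcp|rot'
python3 -m inch '[{"x":0,"y":0,"z":-1,"yaw":0},{"x":0,"y":0,"z":-0.5,"yaw":0},{"x":0,"y":0,"z":0,"yaw":0},{"x":0,"y":0,"z":0,"yaw":0},{"x":0,"y":0,"z":0.3,"yaw":0}]' | grep -E 'tcp|rot'
python3 -m inch '[{"x":0,"y":0,"z":0.3,"yaw":0},{"x":0,"y":0,"z":0.3,"yaw":0},{"x":0,"y":0,"z":0.3,"yaw":0},{"x":0,"y":0,"z":0.3,"yaw":0},{"x":0,"y":0,"z":0,"yaw":0}]'| grep -E 'tcp|rot'
python3 go.py
```

```text
x+
tcp_pos: [0.6121, 0.0457, 0.2879]
eef_rot: [-176.4, 4.1, -90.0]
tcp_pos: [0.6121, 0.0875, 0.291]
eef_rot: [-176.3, 4.1, -90.0]
x-
tcp_pos: [0.6117, 0.1316, 0.2938]
eef_rot: [-176.3, 4.1, -89.7]
tcp_pos: [0.6116, 0.0898, 0.2907]
eef_rot: [-176.4, 4.1, -89.7]
z
tcp_pos: [0.6096, 0.0807, 0.3214]
eef_rot: [-176.3, 4.1, -90.1]
tcp_pos: [0.6092, 0.0827, 0.2819]
eef_rot: [-176.8, 4.0, -90.1]
tcp_pos: [0.6075, 0.0812, 0.3105]
eef_rot: [-176.9, 4.0, -90.1]
tcp_pos: [0.6071, 0.0836, 0.272]
eef_rot: [-177.3, 3.9, -90.1]
t 38.73 tcp [0.6071 0.0836 0.272 ] rot [-177.3     3.93  -90.12] F [-0.3  0.3 -0.6] w 0.088
```

```bash

python3 -m inch '[{"x":1,"y":1,"z":0,"yaw":0},{"x":1,"y":1,"z":0,"yaw":0},{"x":1,"y":1,"z":0,"yaw":0},{"x":1,"y":1,"z":0,"yaw":0},{"x":1,"y":1,"z":0,"yaw":0}]'
python3 -m inch '[{"x":0.5,"y":1,"z":0,"yaw":0},{"x":0.3,"y":0.7,"z":0,"yaw":0},{"x":0,"y":0,"z":0,"yaw":0},{"x":0,"y":0,"z":0,"yaw":0},{"x":0,"y":0,"z":0,"yaw":0}]'
python3 - <<'E'
from w import *
im,d=snap('wrist','w11'); im,d,P,H,S,V,Z=masks('w11')
m=near(P,.436,-.075,.14)&(H>95)&(H<125)&(S>80)&(Z>.028)&(Z<.042); rect('strip',P[m])
q=P[near(P,.436,-.075,.14)&(Z>.024)&(Z<.045)&(P[...,0]>.41)]; rect('top',q)
m=near(P,.436,-.19,.05)&((H<8)|(H>172))&(S>120)&(Z>.02); rect('red',P[m])
cv2.imwrite('pics/w11.png',im[:,:,::-1])
E
python3 go.py .436,-.075,.15
```

```text
time_s: 39.15
tcp_pos: [0.4809, -0.0409, 0.2521]
eef_rot: [-177.6, 3.7, -89.8]
contact_force: [0.4, -0.8, 0.2]
gripper_width: 0.0876
time_s: 39.57
tcp_pos: [0.431, -0.066, 0.2484]
eef_rot: [-177.6, 3.8, -90.1]
contact_force: [-0.7, 0.6, 0.3]
gripper_width: 0.0877
strip 2564 c [440.6 -75.4] wh [ 18.1 239.9] ang 1.91 z 34.8
top 4336 c [434.7 -75.6] wh [ 30.4 239.9] ang 1.8 z 34.1
red 127 c [ 428.2 -168.9] wh [10.6 53.2] ang 0.6 z 31.1
t 39.62 tcp [ 0.4314 -0.0658  0.2484] rot [-177.61    3.75  -90.05] F [-0.4 -0.5  0.8] w 0.0879
units x y z: [ 0.62 -0.02  3.91]
```

```bash
python3 - <<'E'
from w import *
im,d,P,H,S,V,Z=masks('w11')
q=P[near(P,.436,-.075,.14)&(H>95)&(H<125)&(S>80)&(Z>.028)&(Z<.042)]; print(np.degrees(np.arctan(np.polyfit(q[:,1],q[:,0],1)[0])))
E
python3 -m inch '[{"x":0.1,"y":0,"z":0.4,"yaw":-0.2},{"x":0.1,"y":0,"z":0.4,"yaw":-0.2},{"x":0.1,"y":0,"z":0.4,"yaw":0},{"x":0.1,"y":0,"z":0.4,"yaw":0},{"x":0.1,"y":0,"z":0.4,"yaw":0}]'
python3 -m inch '[{"x":0,"y":0,"z":0.4,"yaw":0},{"x":0,"y":0,"z":0.4,"yaw":0},{"x":0,"y":0,"z":0.4,"yaw":0},{"x":0,"y":0,"z":0.4,"yaw":0},{"x":0,"y":0,"z":0.4,"yaw":0}]'
python3 -m inch '[{"x":0,"y":0,"z":0.4,"yaw":0},{"x":0,"y":0,"z":0.4,"yaw":0},{"x":0,"y":0,"z":0.4,"yaw":0},{"x":0,"y":0,"z":0.4,"yaw":0},{"x":0,"y":0,"z":0,"yaw":0}]'
python3 go.py .4347,-.0756,.05 .4347,-.0756,.017,-88.2
```

```text
-1.8015231647471173
time_s: 40.03
tcp_pos: [0.4376, -0.0738, 0.1939]
eef_rot: [-177.4, 3.7, -87.9]
contact_force: [-0.5, 0.4, 0.4]
gripper_width: 0.0877
time_s: 40.45
tcp_pos: [0.4397, -0.0704, 0.1342]
eef_rot: [-177.9, 3.6, -87.6]
contact_force: [0.6, 0.7, 0.4]
gripper_width: 0.0878
time_s: 40.87
tcp_pos: [0.439, -0.0677, 0.0835]
eef_rot: [-178.5, 3.4, -87.3]
contact_force: [-0.2, 0.5, -0.3]
gripper_width: 0.0877
t 40.87 tcp [ 0.439  -0.0677  0.0835] rot [-178.51    3.45  -87.33] F [-0.2  0.5 -0.3] w 0.0877
units x y z: [0.39 0.22 1.32] 
units x y z: [0.08 0.03 1.32] yaw units: 0.22
```

```bash

python3 -m inch '[{"x":0.13,"y":0.07,"z":0.35,"yaw":0.1},{"x":0.13,"y":0.07,"z":0.35,"yaw":0.1},{"x":0.13,"y":0.07,"z":0.35,"yaw":0},{"x":0.04,"y":0.02,"z":0.35,"yaw":0},{"x":0.04,"y":0,"z":0.3,"yaw":0}]'
python3 go.py .4347,-.0756,.017,-88.2
```

```text
time_s: 41.28
tcp_pos: [0.4353, -0.0775, 0.0363]
eef_rot: [-178.7, 3.4, -87.9]
contact_force: [-0.6, 0.3, 0.6]
gripper_width: 0.0874
t 41.28 tcp [ 0.4353 -0.0775  0.0363] rot [-178.69    3.39  -87.93] F [-0.6  0.3  0.6] w 0.0874
units x y z: [-0.03  0.04  0.78] yaw units: 0.07
```

```bash

python3 -m inch '[{"x":-0.02,"y":0.03,"z":0.3,"yaw":0.07},{"x":0,"y":0,"z":0.3,"yaw":0},{"x":0,"y":0,"z":0.1,"yaw":0},{"x":0,"y":0,"z":0,"yaw":0}]'
python3 go.py
python3 -m inch '[{"x":0,"y":0,"z":0,"yaw":0},{"x":0,"y":0,"z":0,"yaw":0},{"x":0,"y":0,"z":0,"yaw":0},{"x":0,"y":0,"z":0,"yaw":0},{"x":0,"y":0,"z":0,"yaw":0}]' -1 40
python3 -m inch '[{"x":0,"y":0,"z":0,"yaw":0},{"x":0,"y":0,"z":0,"yaw":0},{"x":0,"y":0,"z":0,"yaw":0},{"x":0,"y":0,"z":0,"yaw":0},{"x":0,"y":0,"z":0,"yaw":0}]'
python3 -m inch '[{"x":0,"y":0,"z":0,"yaw":0},{"x":0,"y":0,"z":0,"yaw":0},{"x":0,"y":0,"z":0,"yaw":0}]'
python3 go.py
```

```text
time_s: 41.62
tcp_pos: [0.4341, -0.0763, 0.0153]
eef_rot: [-178.9, 3.4, -88.2]
contact_force: [0.3, -0.4, 0.1]
gripper_width: 0.0876
t 41.62 tcp [ 0.4341 -0.0763  0.0153] rot [-178.89    3.36  -88.24] F [ 0.3 -0.4  0.1] w 0.0876
time_s: 42.03
tcp_pos: [0.4352, -0.0759, 0.0163]
eef_rot: [-178.8, 3.4, -88.2]
contact_force: [0.1, 0.6, -0.4]
gripper_width: 0.0597
time_s: 42.45
tcp_pos: [0.4349, -0.0759, 0.0171]
eef_rot: [-178.7, 3.4, -88.2]
contact_force: [-1.8, 0.9, 0.7]
gripper_width: 0.0297
time_s: 42.7
tcp_pos: [0.435, -0.0759, 0.0171]
eef_rot: [-178.7, 3.4, -88.2]
contact_force: [-0.1, 0.9, 1.6]
gripper_width: 0.0298
t 42.7 tcp [ 0.435  -0.0759  0.0171] rot [-178.73    3.39  -88.16] F [-0.1  0.9  1.6] w 0.0298
```

```bash

python3 -m inch '[{"x":0,"y":0,"z":-0.3,"yaw":0},{"x":0,"y":0,"z":-0.7,"yaw":0},{"x":0,"y":0,"z":-0.7,"yaw":0},{"x":0,"y":0,"z":-0.7,"yaw":0},{"x":0,"y":0,"z":-0.7,"yaw":0}]'
python3 -m inch '[{"x":0,"y":0,"z":-0.7,"yaw":0},{"x":0,"y":0,"z":-0.7,"yaw":0},{"x":0,"y":0,"z":-0.7,"yaw":0},{"x":0,"y":0,"z":-0.7,"yaw":0},{"x":0,"y":0,"z":-0.7,"yaw":0}]'
python3 -m inch '[{"x":0,"y":0,"z":-0.7,"yaw":0},{"x":0,"y":0,"z":-0.6,"yaw":0},{"x":0,"y":0,"z":-0.3,"yaw":0},{"x":0,"y":0,"z":0,"yaw":0},{"x":0,"y":0,"z":0,"yaw":0}]'
python3 go.py .624,.0057,.23,-89.7
```

```text
time_s: 43.12
tcp_pos: [0.4279, -0.0814, 0.0933]
eef_rot: [-179.5, 3.3, -88.3]
contact_force: [0.2, 0.9, -4.7]
gripper_width: 0.0295
time_s: 43.53
tcp_pos: [0.4229, -0.0872, 0.1852]
eef_rot: [-179.8, 3.3, -88.5]
contact_force: [0.8, -0.1, -4.2]
gripper_width: 0.0296
time_s: 43.95
tcp_pos: [0.4209, -0.09, 0.2303]
eef_rot: [-179.7, 3.4, -88.5]
contact_force: [-0.3, -0.1, -4.9]
gripper_width: 0.03
t 43.95 tcp [ 0.4209 -0.09    0.2303] rot [-179.67    3.42  -88.55] F [-0.3 -0.1 -4.9] w 0.03
units x y z: [-3.62 -8.22  0.28] yaw units: 0.29
```

```bash

python3 -m inch '[{"x":-0.3,"y":-0.7,"z":0.02,"yaw":0.1},{"x":-0.3,"y":-0.7,"z":0.02,"yaw":0.1},{"x":-0.3,"y":-0.7,"z":0.02,"yaw":0.1},{"x":-0.3,"y":-0.7,"z":0.02,"yaw":0},{"x":-0.3,"y":-0.7,"z":0.02,"yaw":0}]'
python3 -m inch '[{"x":-0.3,"y":-0.7,"z":0.02,"yaw":0},{"x":-0.3,"y":-0.7,"z":0.02,"yaw":0},{"x":-0.3,"y":-0.7,"z":0.02,"yaw":0},{"x":-0.3,"y":-0.7,"z":0.02,"yaw":0},{"x":-0.3,"y":-0.7,"z":0.02,"yaw":0}]'
python3 -m inch '[{"x":-0.3,"y":-0.6,"z":0,"yaw":0},{"x":-0.2,"y":-0.3,"z":0,"yaw":0},{"x":0,"y":0,"z":0,"yaw":0},{"x":0,"y":0,"z":0,"yaw":0},{"x":0,"y":0,"z":0,"yaw":0}]'
python3 go.py .624,.0057,.2,-89.7
```

```text
time_s: 44.37
tcp_pos: [0.504, -0.0511, 0.2247]
eef_rot: [179.7, 3.5, -90.0]
contact_force: [0.9, 0.4, -3.7]
gripper_width: 0.0297
time_s: 44.78
tcp_pos: [0.5915, -0.0114, 0.2138]
eef_rot: [178.9, 3.4, -90.1]
contact_force: [0.0, -0.1, -4.2]
gripper_width: 0.0298
time_s: 45.2
tcp_pos: [0.6139, 0.003, 0.2042]
eef_rot: [178.1, 3.3, -90.2]
contact_force: [0.5, -0.6, -3.5]
gripper_width: 0.03
t 45.2 tcp [0.6139 0.003  0.2042] rot [178.09   3.28 -90.17] F [ 0.5 -0.6 -3.5] w 0.03
units x y z: [-0.1  -0.41  0.16] yaw units: -0.12
```

```bash

python3 -m inch '[{"x":-0.1,"y":-0.4,"z":0,"yaw":-0.12},{"x":0,"y":0,"z":0,"yaw":0},{"x":0,"y":0,"z":0,"yaw":0}]'
python3 - <<'E'
from w import *
im,d=snap('scene','s12'); im,d,P,H,S,V,Z=masks('s12')
near2=(abs(P[...,0]-.624)<.04)&(abs(P[...,1])<.15)
m=near2&(H>95)&(H<125)&(S>80)&(Z>.19); rect('strip',P[m]); q=P[m]
A=np.c_[q[:,0]-.624,q[:,1],np.ones(len(q))]; print('z fit',np.linalg.lstsq(A,q[:,2],rcond=None)[0]); print('yaw',np.degrees(np.arctan(np.polyfit(q[:,1],q[:,0],1)[0])))
m=near2&(Z>.152)&(Z<.166)&(P[...,1]<-.06); rect('restears',P[m])
m=near2&(Z>.152)&(Z<.166)&(P[...,1]>.06)&(H>20)&(H<36); rect('propears',P[m])
im,d=snap('wrist','w12'); im,d,P,H,S,V,Z=masks('w12')
near2=(abs(P[...,0]-.624)<.05)&(abs(P[...,1])<.15)
m=near2&(H>95)&(H<125)&(S>80)&(Z>.19); rect('strip w',P[m])
m=near2&(Z>.152)&(Z<.166)&(P[...,1]<-.06); rect('restears w',P[m])
E
python3 go.py .624,.0057,.18,-89.7
```

```text
time_s: 45.45
tcp_pos: [0.6226, 0.0047, 0.2038]
eef_rot: [178.0, 3.3, -89.7]
contact_force: [-0.5, 1.1, -3.2]
gripper_width: 0.0298
strip 255 c [634.  -43.6] wh [144.8  32.7] ang 88.09 z 221.9
z fit [0.11510039 0.01847497 0.22318572]
yaw -0.8961511743286186
restears 31 c [629.9 -89.1] wh [53.9 25.5] ang 32.61 z 159.6
propears 6 c [648.6  84. ] wh [ 3.6 16.1] ang 9.73 z 158.1
strip w 10399 c [630.5 -42. ] wh [134.3  18.9] ang 89.9 z 221.5
restears w 324 c [623.1 -79.3] wh [29.6 48.2] ang 89.25 z 159.7
t 45.55 tcp [0.6227 0.0047 0.204 ] rot [178.07   3.29 -89.69] F [-0.4 -0.2 -3.9] w 0.0296
units x y z: [ 0.02 -0.08  0.96] yaw units: 0.0
```

```bash

python3 -m inch '[{"x":0.02,"y":0,"z":0.3,"yaw":0},{"x":0.02,"y":-0.02,"z":0.3,"yaw":0},{"x":0.02,"y":-0.02,"z":0.3,"yaw":0},{"x":0,"y":0,"z":0.2,"yaw":0},{"x":0,"y":0,"z":0,"yaw":0}]'
python3 go.py .623,.0057,.164,-89.7
```

```text
time_s: 45.97
tcp_pos: [0.622, 0.0045, 0.1742]
eef_rot: [178.1, 3.3, -89.7]
contact_force: [-0.4, 0.5, -4.2]
gripper_width: 0.0298
t 45.97 tcp [0.622  0.0045 0.1742] rot [178.13   3.33 -89.72] F [-0.4  0.5 -4.2] w 0.0298
units x y z: [-0.03 -0.05  0.41] yaw units: -0.01
```

```bash

python3 -m inch '[{"x":-0.02,"y":-0.03,"z":0.15,"yaw":0},{"x":0,"y":0,"z":0.1,"yaw":0},{"x":0,"y":0,"z":0.08,"yaw":0},{"x":0,"y":0,"z":0,"yaw":0}]'
python3 go.py .623,.0057,.163,-89.7
```

```text
time_s: 46.3
tcp_pos: [0.6223, 0.0055, 0.1643]
eef_rot: [178.1, 3.3, -89.7]
contact_force: [-0.4, 0.5, -3.8]
gripper_width: 0.0296
t 46.3 tcp [0.6223 0.0055 0.1643] rot [178.05   3.31 -89.73] F [-0.4  0.5 -3.8] w 0.0296
units x y z: [-0.01 -0.03  0.05] yaw units: -0.01
```

```bash

python3 -m inch '[{"x":0,"y":-0.02,"z":0.06,"yaw":0},{"x":0,"y":0,"z":0.06,"yaw":0},{"x":0,"y":0,"z":0.06,"yaw":0},{"x":0,"y":0,"z":0,"yaw":0}]'
python3 go.py .623,.0057,.163,-89.7
```

```text
time_s: 46.63
tcp_pos: [0.6228, 0.0056, 0.164]
eef_rot: [178.2, 3.3, -89.6]
contact_force: [0.4, 0.7, -5.0]
gripper_width: 0.03
t 46.63 tcp [0.6228 0.0056 0.164 ] rot [178.18   3.27 -89.62] F [ 0.4  0.7 -5. ] w 0.03
units x y z: [-0.   -0.01  0.04] yaw units: 0.02
```

```bash

python3 -m inch '[{"x":0,"y":0,"z":0.12,"yaw":0},{"x":0,"y":0,"z":0.12,"yaw":0},{"x":0,"y":0,"z":0,"yaw":0}]'
python3 -m inch '[{"x":0,"y":0,"z":0.12,"yaw":0},{"x":0,"y":0,"z":0,"yaw":0}]'
python3 - <<'E'
from w import *
im,d=snap('wrist','w13'); im,d,P,H,S,V,Z=masks('w13')
near2=(abs(P[...,0]-.624)<.05)&(abs(P[...,1])<.15)
m=near2&(H>95)&(H<125)&(S>80)&(Z>.15); rect('strip w',P[m]); q=P[m]; print(np.polyfit(q[:,1],q[:,2],1))
m=near2&(Z>.152)&(Z<.166)&(P[...,1]<-.06); rect('restears w',P[m])
cv2.imwrite('pics/w13.png',im[:,:,::-1])
E
```

```text
time_s: 46.88
tcp_pos: [0.6234, 0.0057, 0.1641]
eef_rot: [178.5, 3.2, -89.5]
contact_force: [-0.3, 0.9, -4.4]
gripper_width: 0.0297
time_s: 47.05
tcp_pos: [0.6244, 0.0059, 0.1633]
eef_rot: [178.7, 3.2, -89.4]
contact_force: [-0.6, 0.6, -4.5]
gripper_width: 0.0297
strip w 10433 c [632.8 -40.7] wh [ 20.1 134. ] ang 0.57 z 181.3
[-0.00580264  0.18142435]
restears w 1346 c [623.1 -79.4] wh [30.2 48.3] ang 89.72 z 159.7
```

View pics/w13.png

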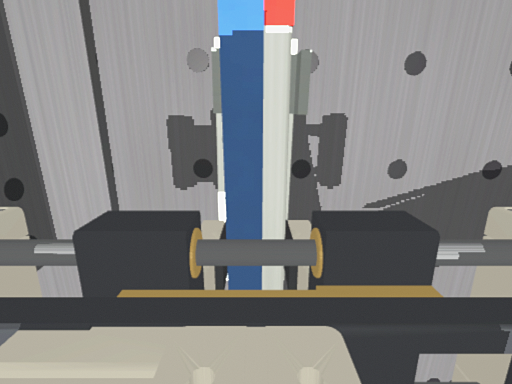

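Rail sits between the ears (rail 222–292, ears ~(215,80) and (305,80)), about 1 mm above the floor and slightly towards +x. I nudge it -2.5 mm and release.

```bash

python3 -m inch '[{"x":0,"y":0.12,"z":0.1,"yaw":0},{"x":0,"y":0,"z":0.05,"yaw":0},{"x":0,"y":0,"z":0,"yaw":0}]'
python3 -m inch '[{"x":0,"y":0,"z":0,"yaw":0},{"x":0,"y":0,"z":0,"yaw":0},{"x":0,"y":0,"z":0,"yaw":0},{"x":0,"y":0,"z":0,"yaw":0},{"x":0,"y":0,"z":0,"yaw":0}]' 0
python3 -m inch '[{"x":0,"y":0,"z":0,"yaw":0},{"x":0,"y":0,"z":-0.3,"yaw":0},{"x":0,"y":0,"z":-0.4,"yaw":0},{"x":0,"y":0,"z":-0.6,"yaw":0},{"x":0,"y":0,"z":-0.8,"yaw":0}]' 
python3 -m inch '[{"x":0,"y":0,"z":-1,"yaw":0},{"x":0,"y":0,"z":-1,"yaw":0},{"x":0,"y":0,"z":-1,"yaw":0},{"x":0,"y":0,"z":-1,"yaw":0},{"x":0,"y":0,"z":0,"yaw":0}]' 1
python3 - <<'E'
from w import *
im,d=snap('wrist','w14'); im,d,P,H,S,V,Z=masks('w14')
near2=(abs(P[...,0]-.624)<.05)&(abs(P[...,1])<.15)
m=near2&(H>95)&(H<125)&(S>80)&(Z>.15); rect('strip w',P[m]); q=P[m]; print(np.polyfit(q[:,1],q[:,2],1),np.polyfit(q[:,1],q[:,0],1))
m=near2&(Z>.152)&(Z<.166)&(P[...,1]<-.06); rect('restears w',P[m])
im,d=snap('scene','s14'); im,d,P,H,S,V,Z=masks('s14')
near2=(abs(P[...,0]-.624)<.05)&(abs(P[...,1])<.15)
m=near2&(H>95)&(H<125)&(S>80)&(Z>.176); rect('strip s',P[m]); q=P[m]; print(np.polyfit(q[:,1],q[:,2],1),np.polyfit(q[:,1],q[:,0],1))
m=near2&(S<60)&(V>120)&(Z>.170); rect('ledge',P[m]); q=P[m]; print(np.polyfit(q[:,1],q[:,2],1))
cv2.imwrite('pics/s14.png',cv2.resize(im[130:290,180:370,::-1],(760,640-40),interpolation=2))
E
python3 go.py .439,-.327,.25,-90
```

```text
time_s: 47.35
tcp_pos: [0.6246, 0.0059, 0.1629]
eef_rot: [179.1, 3.2, -89.3]
contact_force: [-0.5, -0.6, -3.3]
gripper_width: 0.0296
time_s: 47.77
tcp_pos: [0.6259, 0.0059, 0.162]
eef_rot: [179.2, 3.2, -89.3]
contact_force: [0.1, -0.3, -0.4]
gripper_width: 0.0435
time_s: 48.18
tcp_pos: [0.6246, 0.0026, 0.213]
eef_rot: [178.8, 3.1, -89.4]
contact_force: [0.5, 0.8, -0.3]
gripper_width: 0.0436
time_s: 48.6
tcp_pos: [0.6278, -0.0042, 0.3273]
eef_rot: [179.3, 3.1, -89.3]
contact_force: [0.5, 0.2, 1.4]
gripper_width: 0.0715
strip w 3027 c [631.1   6.3] wh [ 17.2 240.5] ang 0.88 z 180.8
[-0.01838761  0.18268413] [-0.01337751  0.63068004]
restears w 302 c [623.1 -79.2] wh [29.5 47.5] ang 89.67 z 159.8
strip s 416 c [643.9   0.9] wh [ 46.5 227.7] ang 0.8 z 181.0
[-0.00291541  0.18127736] [-0.011764    0.63136965]
ledge 1094 c [624.2  13.5] wh [ 99.5 223.3] ang 0.03 z 445.8
[-2.30841311  0.35552651]
t 48.7 tcp [ 0.6263 -0.0037  0.3228] rot [178.97   3.13 -89.38] F [0.3 0.7 0.1] w 0.0796
units x y z: [12.99  7.59  2.34] yaw units: 0.16
```

View pics/s14.png

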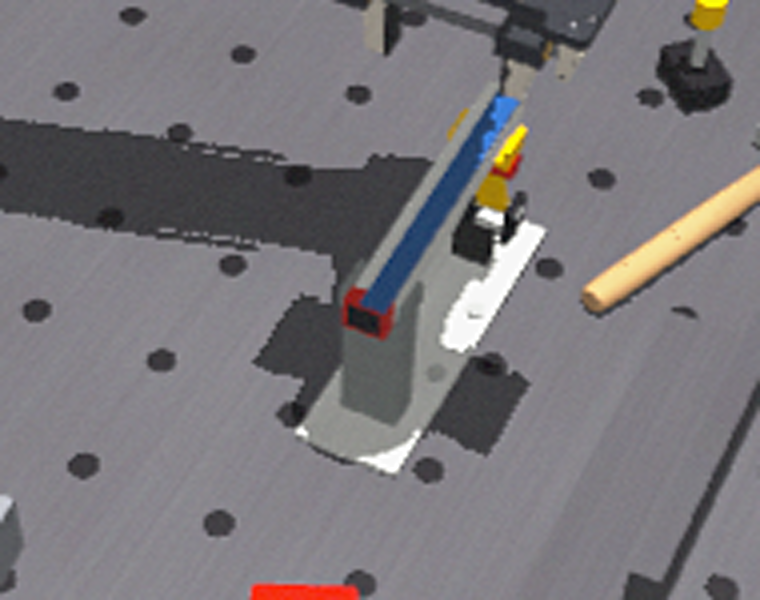

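Rail lies level in both saddles, red end at -y (365,310), strip up, prop still open. Now the stylus.

```bash

python3 -m inch '[{"x":1,"y":0.55,"z":0,"yaw":0},{"x":1,"y":0.55,"z":0,"yaw":0},{"x":1,"y":0.55,"z":0,"yaw":0},{"x":1,"y":0.55,"z":0,"yaw":0},{"x":1,"y":0.55,"z":0,"yaw":0}]' 1 >/dev/null
python3 -m inch '[{"x":1,"y":0.55,"z":0,"yaw":0},{"x":1,"y":0.55,"z":0,"yaw":0},{"x":1,"y":0.55,"z":0,"yaw":0},{"x":1,"y":0.55,"z":0,"yaw":0},{"x":0.6,"y":0.4,"z":0,"yaw":0}]' 
python3 -m inch '[{"x":0.3,"y":0.2,"z":0,"yaw":0},{"x":0,"y":0,"z":0,"yaw":0},{"x":0,"y":0,"z":0,"yaw":0}]' 
python3 - <<'E'
from w import *
im,d=snap('wrist','w15'); im,d,P,H,S,V,Z=masks('w15')
m=near(P,.441,-.327,.03)&(Z>.14)&(Z<.15)&(S>100); rect('stylustop',P[m])
m=near(P,.441,-.327,.045)&(Z>.061)&(Z<.07)&(S<60); rect('holder',P[m])
m=near(P,.441,-.327,.03)&(Z>.075)&(Z<.135)&(H>4)&(H<22)&(S>150); print(circ(P[m]))
E
python3 go.py .439,-.3265,.2,-90
```

```text
time_s: 49.53
tcp_pos: [0.4859, -0.2495, 0.303]
eef_rot: [178.1, 3.4, -89.0]
contact_force: [0.1, 0.2, -0.3]
gripper_width: 0.0875
time_s: 49.78
tcp_pos: [0.4773, -0.2598, 0.3007]
eef_rot: [177.9, 3.4, -89.3]
contact_force: [-0.0, 0.6, -0.0]
gripper_width: 0.0871
stylustop 288 c [ 438.8 -325.8] wh [18.2 19. ] ang 65.32 z 145.6
holder 1106 c [ 438.7 -325.9] wh [50. 50.] ang 7.21 z 65.8
(array([ 0.4386, -0.3259]), 0.0098)
t 49.83 tcp [ 0.4774 -0.2595  0.3006] rot [177.84   3.43 -89.3 ] F [-0.7 -0.7 -0.3] w 0.0876
units x y z: [2.9  1.42 3.91] yaw units: 0.18
```

```bash

python3 -m inch '[{"x":0.95,"y":0.47,"z":0,"yaw":0.18},{"x":0.95,"y":0.47,"z":0,"yaw":0},{"x":0.8,"y":0.4,"z":0,"yaw":0},{"x":0.1,"y":0,"z":0,"yaw":0},{"x":0,"y":0,"z":0,"yaw":0}]' 
python3 -m inch '[{"x":0,"y":0,"z":1,"yaw":0},{"x":0,"y":0,"z":1,"yaw":0},{"x":0,"y":0,"z":1,"yaw":0},{"x":0,"y":0,"z":0,"yaw":0},{"x":0,"y":0,"z":0,"yaw":0}]' 
python3 go.py .4387,-.3259,.18,-90 .4387,-.3259,.097
```

```text
time_s: 50.25
tcp_pos: [0.4468, -0.3273, 0.2965]
eef_rot: [177.8, 3.5, -89.6]
contact_force: [0.3, 0.8, -1.1]
gripper_width: 0.0879
time_s: 50.67
tcp_pos: [0.4483, -0.3188, 0.2209]
eef_rot: [178.0, 3.4, -89.4]
contact_force: [1.2, 0.5, 1.0]
gripper_width: 0.0875
t 50.67 tcp [ 0.4483 -0.3188  0.2209] rot [177.98   3.4  -89.36] F [1.2 0.5 1. ] w 0.0875
units x y z: [0.38 0.33 1.63] yaw units: 0.16
units x y z: [ 0.2  -0.12  3.31]
```

```bash

python3 -m inch '[{"x":0.25,"y":0.2,"z":0.8,"yaw":0.1},{"x":0.15,"y":0.1,"z":0.8,"yaw":0.06},{"x":0.05,"y":0,"z":0.8,"yaw":0},{"x":0.05,"y":-0.03,"z":0.8,"yaw":0},{"x":0,"y":0,"z":0,"yaw":0}]' 
python3 go.py .4387,-.3259,.097,-90
```

```text
time_s: 51.08
tcp_pos: [0.4461, -0.3261, 0.1467]
eef_rot: [178.5, 3.1, -89.6]
contact_force: [-1.0, 0.8, -0.9]
gripper_width: 0.0876
t 51.08 tcp [ 0.4461 -0.3261  0.1467] rot [178.53   3.07 -89.64] F [-1.   0.8 -0.9] w 0.0876
units x y z: [0.1  0.24 1.99] yaw units: 0.09
```

```bash

python3 -m inch '[{"x":0.05,"y":0.2,"z":0.7,"yaw":0.1},{"x":0.03,"y":0.04,"z":0.7,"yaw":0},{"x":0.02,"y":0,"z":0.5,"yaw":0},{"x":0,"y":0,"z":0,"yaw":0},{"x":0,"y":0,"z":0,"yaw":0}]' 
python3 go.py .4387,-.3259,.097,-90
```

```text
time_s: 51.5
tcp_pos: [0.4465, -0.3273, 0.1079]
eef_rot: [179.0, 2.7, -89.7]
contact_force: [1.1, -0.6, 0.5]
gripper_width: 0.0874
t 51.5 tcp [ 0.4465 -0.3273  0.1079] rot [179.04   2.71 -89.73] F [ 1.1 -0.6  0.5] w 0.0874
units x y z: [-0.04  0.3   0.44] yaw units: 0.07
```

```bash

python3 -m inch '[{"x":-0.04,"y":0.3,"z":0.3,"yaw":0.07},{"x":0,"y":0.1,"z":0.1,"yaw":0},{"x":0,"y":0,"z":0,"yaw":0}]' 
python3 go.py .4387,-.3259,.097,-90
python3 -m inch '[{"x":0,"y":0,"z":0,"yaw":0},{"x":0,"y":0,"z":0,"yaw":0},{"x":0,"y":0,"z":0,"yaw":0},{"x":0,"y":0,"z":0,"yaw":0},{"x":0,"y":0,"z":0,"yaw":0}]' -1 25
python3 -m inch '[{"x":0,"y":0,"z":0,"yaw":0},{"x":0,"y":0,"z":0,"yaw":0},{"x":0,"y":0,"z":0,"yaw":0},{"x":0,"y":0,"z":0,"yaw":0},{"x":0,"y":0,"z":0,"yaw":0}]'
python3 -m inch '[{"x":0,"y":0,"z":0,"yaw":0},{"x":0,"y":0,"z":0,"yaw":0},{"x":0,"y":0,"z":0,"yaw":0}]' 
python3 go.py
```

```text
time_s: 51.75
tcp_pos: [0.4385, -0.3264, 0.1018]
eef_rot: [179.3, 2.6, -89.9]
contact_force: [-0.8, 0.7, -0.3]
gripper_width: 0.0872
t 51.75 tcp [ 0.4385 -0.3264  0.1018] rot [179.34   2.56 -89.93] F [-0.8  0.7 -0.3] w 0.0872
units x y z: [-0.01 -0.01  0.19] yaw units: 0.02
time_s: 52.17
tcp_pos: [0.4392, -0.3269, 0.104]
eef_rot: [179.5, 2.5, -89.9]
contact_force: [-0.4, 0.2, 0.3]
gripper_width: 0.0599
time_s: 52.58
tcp_pos: [0.4393, -0.327, 0.104]
eef_rot: [179.5, 2.5, -89.9]
contact_force: [-0.2, 0.2, -0.4]
gripper_width: 0.0265
time_s: 52.83
tcp_pos: [0.4392, -0.3269, 0.1038]
eef_rot: [179.5, 2.5, -89.9]
contact_force: [-0.6, -0.2, 0.0]
gripper_width: 0.0198
t 52.83 tcp [ 0.4392 -0.3269  0.1038] rot [179.47   2.5  -89.92] F [-0.6 -0.2  0. ] w 0.0198
```

```bash

python3 -m inch '[{"x":-0.02,"y":0,"z":-0.5,"yaw":0},{"x":-0.02,"y":0,"z":-0.6,"yaw":0},{"x":-0.02,"y":0,"z":-0.6,"yaw":0},{"x":-0.02,"y":0,"z":-0.6,"yaw":0},{"x":-0.02,"y":0,"z":-0.6,"yaw":0}]'
python3 -m inch '[{"x":-0.02,"y":0,"z":-0.7,"yaw":0},{"x":-0.02,"y":0,"z":-0.7,"yaw":0},{"x":-0.02,"y":0,"z":-0.7,"yaw":0},{"x":-0.02,"y":0,"z":-0.7,"yaw":0},{"x":-0.02,"y":0,"z":-0.7,"yaw":0}]'
python3 -m inch '[{"x":0,"y":0,"z":-0.7,"yaw":0},{"x":0,"y":0,"z":-0.7,"yaw":0},{"x":0,"y":0,"z":-0.7,"yaw":0},{"x":0,"y":0,"z":-0.3,"yaw":0},{"x":0,"y":0,"z":0,"yaw":0}]'
cat > tip.py <<'E'
import numpy as np,sys
from scipy.spatial.transform import Rotation as R
from plant import r
R0=R.from_euler('xyz',[179.47,2.5,-89.92],degrees=True)
v=R0.inv().apply(np.array([-.0005,.0009,-.0988]))
if len(sys.argv)>4: v=np.array([float(c) for c in sys.argv[4:7]])
s=r.get_state(); Rm=R.from_euler('xyz',s['eef_rot'],degrees=True); p=np.array(s['tcp_pos']); t=p+Rm.apply(v)
print('t',round(s['time_s'],2),'vtool',np.round(v,4),'tip',np.round(t,4),'rot',np.round(s['eef_rot'],2),'F',np.round(s['contact_force'],1))
if len(sys.argv)>3: print('units',np.round(Rm.inv().apply(np.array([float(c) for c in sys.argv[1:4]])-t)/.025,2))
E
python3 tip.py .6213,-.0812,.22; python3 go.py
```

```text
time_s: 53.25
tcp_pos: [0.4369, -0.3261, 0.1743]
eef_rot: [178.9, 2.7, -90.0]
contact_force: [0.3, -0.9, -0.1]
gripper_width: 0.0196
time_s: 53.67
tcp_pos: [0.437, -0.3269, 0.2644]
eef_rot: [178.8, 2.9, -90.0]
contact_force: [-0.2, 0.5, -0.8]
gripper_width: 0.0196
time_s: 54.08
tcp_pos: [0.4384, -0.3302, 0.3304]
eef_rot: [179.0, 2.8, -90.0]
contact_force: [0.5, 0.0, -1.5]
gripper_width: 0.0197
t 54.08 vtool [ 0.0034 -0.0004  0.0987] tip [ 0.4371 -0.3288  0.2316] rot [179.01   2.78 -90.03] F [ 0.5  0.  -1.5]
t 54.08 tcp [ 0.4384 -0.3302  0.3304] rot [179.01   2.78 -90.03] F [ 0.5  0.  -1.5] w 0.0197
```

```bash

python3 -m inch '[{"x":-0.5,"y":-0.35,"z":0,"yaw":0},{"x":-0.8,"y":-0.6,"z":0,"yaw":0},{"x":-0.8,"y":-0.6,"z":0,"yaw":0},{"x":-0.8,"y":-0.6,"z":0,"yaw":0},{"x":-0.8,"y":-0.6,"z":0,"yaw":0}]'
python3 -m inch '[{"x":-0.8,"y":-0.6,"z":0,"yaw":0},{"x":-0.8,"y":-0.6,"z":0,"yaw":0},{"x":-0.8,"y":-0.6,"z":0,"yaw":0},{"x":-0.8,"y":-0.6,"z":0,"yaw":0},{"x":-0.8,"y":-0.6,"z":0,"yaw":0}]'
python3 -m inch '[{"x":-0.8,"y":-0.6,"z":0,"yaw":0},{"x":-0.6,"y":-0.4,"z":0,"yaw":0},{"x":0,"y":0,"z":0,"yaw":0},{"x":0,"y":0,"z":0,"yaw":0},{"x":0,"y":0,"z":0,"yaw":0}]'
python3 tip.py .6213 -.0812 .20; python3 - <<'E'
from w import *
for n in('wrist','scene'):
    im,d=snap(n,n[0]+'16'); im,d,P,H,S,V,Z=masks(n[0]+'16')
    m=near(P,.62,-.09,.06)&(Z>.2)&(H>4)&(H<22)&(S>150); q=P[m]; print(n,len(q),np.round(np.percentile(q,[3,50,97],axis=0),4).tolist())
    m2=near(P,.62,-.09,.03)&(Z>.19)&(Z<.29)&(S<60); q2=P[m2]; print(len(q2)); 
    if len(q2)>10: print(np.round(np.percentile(q2,[3,50,97],axis=0),4).tolist())
    a=im[:, :, ::-1]; a=a[100:260,180:400] if n=='scene' else a[100:320,150:360]
    cv2.imwrite('pics/%s16.png'%n[0],cv2.resize(a,(400,400)))
cv2.imwrite('pics/c16.png',np.hstack([cv2.imread('pics/w16.png'),cv2.imread('pics/s16.png')]))
E
```

```text
time_s: 54.5
tcp_pos: [0.5057, -0.2369, 0.329]
eef_rot: [178.8, 2.9, -90.5]
contact_force: [0.6, -0.1, -0.8]
gripper_width: 0.0201
time_s: 54.92
tcp_pos: [0.5823, -0.131, 0.325]
eef_rot: [178.3, 3.1, -90.5]
contact_force: [1.1, 0.4, -1.1]
gripper_width: 0.0193
time_s: 55.33
tcp_pos: [0.6093, -0.0895, 0.3184]
eef_rot: [177.7, 3.1, -90.3]
contact_force: [-0.5, 0.2, -0.3]
gripper_width: 0.0195
t 55.33 vtool [ 0.0034 -0.0004  0.0987] tip [ 0.6058 -0.0875  0.2197] rot [177.72   3.12 -90.33] F [-0.5  0.2 -0.3]
units [-0.21 -0.65  0.77]
wrist 1920 [[0.6012, -0.0984, 0.288], [0.6103, -0.0955, 0.3557], [0.6197, -0.0885, 0.361]]
136
[[0.6029, -0.0929, 0.227], [0.6069, -0.0919, 0.2533], [0.6116, -0.0894, 0.2669]]
scene 141 [[0.5834, -0.117, 0.2863], [0.6095, -0.0961, 0.3221], [0.6246, -0.0866, 0.4009]]
39
[[0.6033, -0.0923, 0.2243], [0.6093, -0.0899, 0.2508], [0.6122, -0.085, 0.27]]
```

View pics/c16.png

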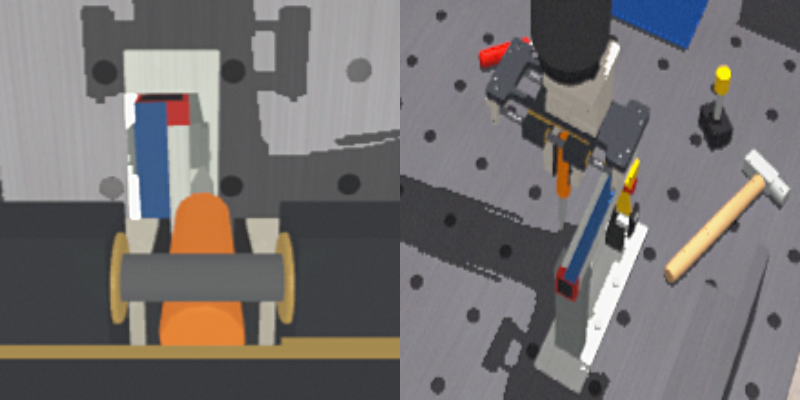

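```bash

python3 -m inch '[{"x":-0.1,"y":-0.3,"z":0.3,"yaw":-0.08},{"x":-0.1,"y":-0.3,"z":0.3,"yaw":0},{"x":0,"y":0,"z":0.3,"yaw":0},{"x":0,"y":0,"z":0.2,"yaw":0},{"x":0,"y":0,"z":0,"yaw":0}]'
python3 tip.py .6213 -.0812 .185
```

```text
time_s: 55.85
tcp_pos: [0.6234, -0.0856, 0.2886]
eef_rot: [177.8, 3.1, -90.2]
contact_force: [-0.8, -0.0, -1.2]
gripper_width: 0.02
t 55.85 vtool [ 0.0034 -0.0004  0.0987] tip [ 0.6201 -0.0835  0.1899] rot [177.83   3.15 -90.23] F [-0.8 -0.  -1.2]
units [-0.08 -0.05  0.2 ]
```

```bash

python3 - <<'E'
from w import *
from plant import r
a=[]
for n in('wrist','scene'):
    im,d=snap(n,n[0]+'17'); im,d,P,H,S,V,Z=masks(n[0]+'17'); K,T=load(n[0]+'17')[3:]
    def px(p):
        c=np.linalg.inv(T)@np.r_[p,1]; return (K@(c[:3]/c[2]))[:2]
    u,v=px([.6201,-.0835,.1899]); s=(px([.6233,-.0812,.176]),px([.6211,.0938,.176]),px([.6233,-.03,.176])); print(n,np.round([u,v],1),np.round(s,1).tolist())
    m2=near(P,.62,-.085,.022)&(Z>.186)&(Z<.25)&(S<70); q2=P[m2]
    for z in(.19,.2,.21,.22,.23,.24): 
        k=q2[abs(q2[:,2]-z)<.005]; 
        if len(k)>2: print(z,len(k),np.round([k[:,0].min(),k[:,0].max(),k[:,1].min(),k[:,1].max()],4))
    c=im[int(v)-35:int(v)+35,int(u)-35:int(u)+35,::-1]; a.append(cv2.resize(c,(400,400),interpolation=cv2.INTER_CUBIC))
cv2.imwrite('pics/c17.png',np.hstack(a))
E
```

```text
wrist [255.7 192.2] [[251.8, 190.2], [254.7, 334.9], [252.1, 238.1]]
0.19 3 [ 0.6189  0.6208 -0.0858 -0.0851]
0.2 11 [ 0.6177  0.6229 -0.0869 -0.0852]
0.21 16 [ 0.6172  0.624  -0.0887 -0.0854]
0.22 47 [ 0.6167  0.6259 -0.0889 -0.0853]
0.23 45 [ 0.6172  0.626  -0.0892 -0.0859]
0.24 12 [ 0.6185  0.6253 -0.0889 -0.0878]
scene [273.5 199.8] [[274.8, 202.9], [301.0, 159.7], [283.1, 189.7]]
0.2 3 [ 0.6205  0.6235 -0.0879 -0.0823]
0.21 5 [ 0.6191  0.6246 -0.0895 -0.085 ]
0.22 11 [ 0.6186  0.6271 -0.0896 -0.084 ]
0.23 10 [ 0.6187  0.6277 -0.0893 -0.083 ]
0.24 10 [ 0.6178  0.6262 -0.0886 -0.0843]
```

View pics/c17.png

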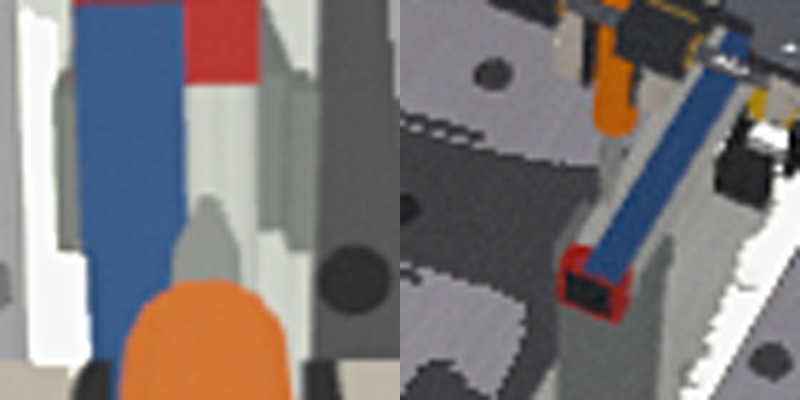

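Wrist crop: tip at (207,200) matches the computed tip within 0.5 px; the seam edge is at crop x≈187, so the tip is about 2.7 mm beside it. Lowering onto the ledge gently.

```bash

python3 -m inch '[{"x":0,"y":-0.05,"z":0.2,"yaw":0},{"x":0,"y":-0.02,"z":0.15,"yaw":0},{"x":0,"y":0,"z":0,"yaw":0}]'
python3 tip.py .621 -.084 .1765
```

```text
time_s: 56.2
tcp_pos: [0.6255, -0.0854, 0.2813]
eef_rot: [178.0, 3.1, -90.2]
contact_force: [0.1, 0.1, -0.6]
gripper_width: 0.0198
t 56.2 vtool [ 0.0034 -0.0004  0.0987] tip [ 0.6225 -0.0834  0.1825] rot [178.     3.12 -90.21] F [ 0.1  0.1 -0.6]
units [0.04 0.05 0.24]
```

```bash

python3 -m inch '[{"x":0.03,"y":0.08,"z":0.05,"yaw":0},{"x":0,"y":0,"z":0,"yaw":0}]'
python3 tip.py .621 -.084 .1765
python3 -m inch '[{"x":0,"y":0.03,"z":0.12,"yaw":0},{"x":0,"y":0,"z":0,"yaw":0}]'
python3 tip.py .621 -.084 .1765
```

```text
time_s: 56.37
tcp_pos: [0.6232, -0.0861, 0.2799]
eef_rot: [178.0, 3.1, -90.2]
contact_force: [-0.4, 1.2, -1.5]
gripper_width: 0.0196
t 56.37 vtool [ 0.0034 -0.0004  0.0987] tip [ 0.6202 -0.0841  0.1812] rot [178.     3.12 -90.21] F [-0.4  1.2 -1.5]
units [ 0.   -0.04  0.19]
time_s: 56.53
tcp_pos: [0.6223, -0.086, 0.2771]
eef_rot: [178.0, 3.1, -90.2]
contact_force: [-0.1, -0.5, -1.0]
gripper_width: 0.0199
t 56.53 vtool [ 0.0034 -0.0004  0.0987] tip [ 0.6193 -0.084   0.1784] rot [178.04   3.13 -90.21] F [-0.1 -0.5 -1. ]
units [ 0.   -0.07  0.07]
```

```bash

python3 -m inch '[{"x":0,"y":-0.05,"z":0.08,"yaw":0},{"x":0,"y":0,"z":0,"yaw":0}]'
python3 tip.py .621 -.084 .1765
python3 -m inch '[{"x":0,"y":-0.02,"z":0.06,"yaw":0},{"x":0,"y":0,"z":0,"yaw":0}]'
python3 tip.py .621 -.084 .1765
```

```text
time_s: 56.7
tcp_pos: [0.6235, -0.0858, 0.2751]
eef_rot: [178.1, 3.1, -90.2]
contact_force: [-0.3, 0.6, -1.6]
gripper_width: 0.0197
t 56.7 vtool [ 0.0034 -0.0004  0.0987] tip [ 0.6205 -0.0839  0.1764] rot [178.06   3.13 -90.2 ] F [-0.3  0.6 -1.6]
units [ 0.01 -0.02 -0.01]
time_s: 56.87
tcp_pos: [0.6239, -0.086, 0.2746]
eef_rot: [178.1, 3.1, -90.2]
contact_force: [-2.1, 0.2, 0.2]
gripper_width: 0.0194
t 56.87 vtool [ 0.0034 -0.0004  0.0987] tip [ 0.6211 -0.0841  0.1758] rot [178.09   3.09 -90.18] F [-2.1  0.2  0.2]
units [-0.01  0.   -0.03]
```

Tip touches the strip edge and ledge at about (0.621, -0.084, 0.176). First five slow rows of the trace:

```bash
python3 tip.py .6188 .097 .1764
python3 -m inch '[{"x":-0.1,"y":0.01,"z":0.002,"yaw":0},{"x":-0.1,"y":0.01,"z":0.005,"yaw":0},{"x":-0.1,"y":0.005,"z":0.005,"yaw":0},{"x":-0.1,"y":0.005,"z":0.005,"yaw":0},{"x":-0.1,"y":0.005,"z":0.005,"yaw":0}]'
python3 tip.py .6188 .097 .1764
```

```text
t 56.87 vtool [ 0.0034 -0.0004  0.0987] tip [ 0.6211 -0.0841  0.1758] rot [178.09   3.09 -90.18] F [-2.1  0.2  0.2]
units [-7.23  0.1   0.37]
time_s: 57.28
tcp_pos: [0.6233, -0.0729, 0.2746]
eef_rot: [178.1, 3.1, -90.2]
contact_force: [-0.2, 0.3, -0.3]
gripper_width: 0.0192
t 57.28 vtool [ 0.0034 -0.0004  0.0987] tip [ 0.6205 -0.071   0.1759] rot [178.12   3.07 -90.22] F [-0.2  0.3 -0.3]
units [-6.71  0.08  0.34]
```

```bash

python3 -m inch '[{"x":-0.1,"y":-0.005,"z":0.005,"yaw":0},{"x":-0.1,"y":0,"z":0.005,"yaw":0},{"x":-0.1,"y":0,"z":0.005,"yaw":0},{"x":-0.1,"y":0,"z":0.005,"yaw":0},{"x":-0.1,"y":0,"z":0.005,"yaw":0}]'
python3 tip.py .6188 .097 .1764
python3 -m inch '[{"x":-0.1,"y":0,"z":0.005,"yaw":0},{"x":-0.1,"y":0,"z":0.005,"yaw":0},{"x":-0.1,"y":0,"z":0.005,"yaw":0},{"x":-0.1,"y":0,"z":0.005,"yaw":0},{"x":-0.1,"y":0,"z":0.005,"yaw":0}]'
python3 tip.py .6188 .097 .1764
```

```text
time_s: 57.7
tcp_pos: [0.6233, -0.059, 0.2747]
eef_rot: [178.1, 3.0, -90.2]
contact_force: [-0.7, -0.6, 0.2]
gripper_width: 0.0195
t 57.7 vtool [ 0.0034 -0.0004  0.0987] tip [ 0.6204 -0.0571  0.1759] rot [178.09   3.04 -90.19] F [-0.7 -0.6  0.2]
units [-6.16  0.07  0.31]
time_s: 58.12
tcp_pos: [0.6232, -0.045, 0.2747]
eef_rot: [178.1, 3.0, -90.2]
contact_force: [-0.4, -1.1, -0.2]
gripper_width: 0.02
t 58.12 vtool [ 0.0034 -0.0004  0.0987] tip [ 0.6203 -0.0432  0.1759] rot [178.07   3.04 -90.19] F [-0.4 -1.1 -0.2]
units [-5.6   0.07  0.28]
```

```bash

python3 -m inch '[{"x":-0.09,"y":0.002,"z":0.005,"yaw":0},{"x":-0.09,"y":0.001,"z":0.005,"yaw":0},{"x":-0.09,"y":0.001,"z":0.005,"yaw":0},{"x":-0.09,"y":0.001,"z":0.005,"yaw":0},{"x":-0.09,"y":0.001,"z":0.005,"yaw":0}]' >/dev/null
python3 - <<'E'
from w import *
im,d=snap('wrist','w18'); im,d,P,H,S,V,Z=masks('w18'); K,T=load('w18')[3:]
q=P[(H>95)&(H<125)&(S>80)&(Z>.177)&(Z<.185)&(abs(P[...,0]-.625)<.03)]
for y in np.arange(-.1,-.03,.01):
    k=q[abs(q[:,1]-y)<.003]
    if len(k): print(round(y,3),len(k),'edges',np.round([k[:,0].min(),k[:,0].max()],4),'z',np.round(np.median(k[:,2]),4))
E
python3 tip.py .6188 .097 .1764
```

```text
-0.1 168 edges [0.6239 0.6405] z 0.1808
-0.09 146 edges [0.624  0.6407] z 0.1807
-0.08 146 edges [0.6232 0.6401] z 0.1808
-0.07 145 edges [0.6232 0.6404] z 0.1807
-0.06 130 edges [0.6233 0.6398] z 0.1809
-0.05 130 edges [0.6234 0.6392] z 0.1808
-0.04 120 edges [0.6234 0.6393] z 0.1807
-0.03 112 edges [0.6226 0.6388] z 0.1808
t 58.58 vtool [ 0.0034 -0.0004  0.0987] tip [ 0.6201 -0.0303  0.1759] rot [178.07   3.04 -90.18] F [-0.8  0.1  0.5]
units [-5.09  0.06  0.25]
```

```bash

python3 -m inch '[{"x":-0.09,"y":0.001,"z":0.005,"yaw":0},{"x":-0.09,"y":0.001,"z":0.005,"yaw":0},{"x":-0.09,"y":0.001,"z":0.005,"yaw":0},{"x":-0.09,"y":0.001,"z":0.005,"yaw":0},{"x":-0.09,"y":0.001,"z":0.005,"yaw":0}]' >/dev/null
python3 tip.py .6186 .097 .1764
python3 -m inch '[{"x":-0.09,"y":0.001,"z":0.005,"yaw":0},{"x":-0.09,"y":0.001,"z":0.005,"yaw":0},{"x":-0.09,"y":0.001,"z":0.005,"yaw":0},{"x":-0.09,"y":0.001,"z":0.005,"yaw":0},{"x":-0.09,"y":0.001,"z":0.005,"yaw":0}]' >/dev/null
python3 tip.py .6186 .097 .1764
python3 -m inch '[{"x":-0.09,"y":0.001,"z":0.005,"yaw":0},{"x":-0.09,"y":0.001,"z":0.005,"yaw":0},{"x":-0.09,"y":0.001,"z":0.005,"yaw":0},{"x":-0.09,"y":0.001,"z":0.005,"yaw":0},{"x":-0.09,"y":0.001,"z":0.005,"yaw":0}]' >/dev/null
python3 tip.py .6186 .097 .1764
```

```text
t 59.0 vtool [ 0.0034 -0.0004  0.0987] tip [ 0.6199 -0.0183  0.1759] rot [178.07   3.04 -90.2 ] F [-0.4 -0.1 -0.1]
units [-4.61  0.06  0.23]
t 59.42 vtool [ 0.0034 -0.0004  0.0987] tip [ 0.6198 -0.0057  0.1759] rot [178.07   3.04 -90.2 ] F [-1.1 -0.9 -0.1]
units [-4.1   0.05  0.2 ]
t 59.83 vtool [ 0.0034 -0.0004  0.0987] tip [0.6196 0.0067 0.1759] rot [178.06   3.03 -90.19] F [-0.8 -1.5  0.4]
units [-3.61  0.05  0.17]
```

```bash

python3 -m inch '[{"x":-0.09,"y":0.001,"z":0.005,"yaw":0},{"x":-0.09,"y":0.001,"z":0.005,"yaw":0},{"x":-0.09,"y":0.001,"z":0.005,"yaw":0},{"x":-0.09,"y":0.001,"z":0.005,"yaw":0},{"x":-0.09,"y":0.001,"z":0.005,"yaw":0}]' >/dev/null
python3 tip.py .6186 .097 .1764
python3 -m inch '[{"x":-0.09,"y":0.001,"z":0.005,"yaw":0},{"x":-0.09,"y":0.001,"z":0.005,"yaw":0},{"x":-0.09,"y":0.001,"z":0.005,"yaw":0},{"x":-0.09,"y":0.001,"z":0.005,"yaw":0},{"x":-0.09,"y":0.001,"z":0.005,"yaw":0}]' >/dev/null
python3 tip.py .6186 .097 .1764
python3 -m inch '[{"x":-0.09,"y":0.001,"z":0.005,"yaw":0},{"x":-0.09,"y":0.001,"z":0.005,"yaw":0},{"x":-0.09,"y":0.001,"z":0.005,"yaw":0},{"x":-0.09,"y":0.001,"z":0.005,"yaw":0},{"x":-0.09,"y":0.001,"z":0.005,"yaw":0}]' >/dev/null
python3 - <<'E'
from w import *
im,d=snap('wrist','w19'); im,d,P,H,S,V,Z=masks('w19')
q=P[(H>95)&(H<125)&(S>80)&(Z>.177)&(Z<.185)&(abs(P[...,0]-.625)<.03)]
for y in np.arange(-.06,.06,.015):
    k=q[abs(q[:,1]-y)<.003]
    if len(k): print(round(y,3),len(k),'edges',np.round([k[:,0].min(),k[:,0].max()],4),'z',np.round(np.median(k[:,2]),4))
E
python3 tip.py .6186 .097 .1764
```

```text
t 60.25 vtool [ 0.0034 -0.0004  0.0987] tip [0.6195 0.0192 0.1759] rot [178.06   3.03 -90.19] F [ 0.2 -0.   0.1]
units [-3.11  0.04  0.15]
t 60.67 vtool [ 0.0034 -0.0004  0.0987] tip [0.6193 0.0317 0.1759] rot [178.06   3.02 -90.19] F [-0.3 -0.5 -0.1]
units [-2.61  0.03  0.12]
-0.06 176 edges [0.6235 0.64  ] z 0.1808
-0.045 175 edges [0.6228 0.6397] z 0.1807
-0.03 168 edges [0.6229 0.6393] z 0.1808
-0.015 143 edges [0.623 0.639] z 0.1807
0.0 145 edges [0.6223 0.6392] z 0.1808
0.015 135 edges [0.6223 0.6388] z 0.1807
0.03 113 edges [0.6224 0.6383] z 0.1808
0.045 113 edges [0.6216 0.6379] z 0.1808
t 61.13 vtool [ 0.0034 -0.0004  0.0987] tip [0.6192 0.0445 0.1759] rot [178.06   3.03 -90.18] F [-0.7 -1.7  0.1]
units [-2.1   0.03  0.09]
```

```bash

python3 -m inch '[{"x":-0.09,"y":0.001,"z":0.005,"yaw":0},{"x":-0.09,"y":0.001,"z":0.005,"yaw":0},{"x":-0.09,"y":0.001,"z":0.005,"yaw":0},{"x":-0.09,"y":0.001,"z":0.005,"yaw":0},{"x":-0.09,"y":0.001,"z":0.005,"yaw":0}]' >/dev/null
python3 tip.py .6186 .097 .1764
python3 -m inch '[{"x":-0.09,"y":0.001,"z":0.005,"yaw":0},{"x":-0.09,"y":0.001,"z":0.005,"yaw":0},{"x":-0.09,"y":0.001,"z":0.005,"yaw":0},{"x":-0.09,"y":0.001,"z":0.005,"yaw":0},{"x":-0.09,"y":0.001,"z":0.005,"yaw":0}]' >/dev/null
python3 tip.py .6186 .097 .1764
python3 -m inch '[{"x":-0.09,"y":0.001,"z":0.005,"yaw":0},{"x":-0.09,"y":0.001,"z":0.005,"yaw":0},{"x":-0.09,"y":0.001,"z":0.005,"yaw":0},{"x":-0.09,"y":0.001,"z":0.005,"yaw":0},{"x":-0.09,"y":0.001,"z":0.005,"yaw":0}]' >/dev/null
python3 tip.py .6186 .097 .1764
python3 -m inch '[{"x":-0.09,"y":0.001,"z":0.005,"yaw":0},{"x":-0.09,"y":0.001,"z":0.005,"yaw":0},{"x":-0.09,"y":0.001,"z":0.005,"yaw":0},{"x":-0.09,"y":0.001,"z":0.005,"yaw":0},{"x":-0.09,"y":0.001,"z":0.005,"yaw":0}]' >/dev/null
python3 tip.py .6186 .097 .1764
```

```text
t 61.55 vtool [ 0.0034 -0.0004  0.0987] tip [0.619  0.0566 0.1759] rot [178.05   3.02 -90.2 ] F [-0.7 -0.3  0.8]
units [-1.61  0.02  0.07]
t 61.97 vtool [ 0.0034 -0.0004  0.0987] tip [0.6188 0.0691 0.1759] rot [178.05   3.01 -90.19] F [-0.8 -1.3 -0.2]
units [-1.11  0.01  0.04]
t 62.38 vtool [ 0.0034 -0.0004  0.0987] tip [0.6186 0.0816 0.1759] rot [178.05   3.01 -90.19] F [ 0.1 -1.   0.1]
units [-0.62  0.    0.01]
t 62.8 vtool [ 0.0034 -0.0004  0.0987] tip [0.6185 0.0941 0.1759] rot [178.04   3.   -90.19] F [-1.1 -1.8  0.7]
units [-0.12 -0.   -0.01]
```

```bash

python3 -m inch '[{"x":-0.09,"y":0.001,"z":0.005,"yaw":0},{"x":-0.09,"y":0.001,"z":0.005,"yaw":0},{"x":0,"y":0,"z":0,"yaw":0}]' >/dev/null
python3 tip.py
python3 -m inch '[{"x":0,"y":0.02,"z":-0.3,"yaw":0},{"x":0,"y":0,"z":-0.6,"yaw":0},{"x":0,"y":0,"z":-0.8,"yaw":0},{"x":0,"y":0,"z":-0.8,"yaw":0},{"x":0,"y":0,"z":0,"yaw":0}]'
python3 tip.py .4387 -.3259 .22
```

```text
t 63.05 vtool [ 0.0034 -0.0004  0.0987] tip [0.6184 0.0995 0.1759] rot [178.04   3.   -90.18] F [-0.3 -1.3  1. ]
time_s: 63.47
tcp_pos: [0.623, 0.0955, 0.3392]
eef_rot: [177.9, 3.1, -90.2]
contact_force: [0.7, -0.4, 0.2]
gripper_width: 0.0196
t 63.47 vtool [ 0.0034 -0.0004  0.0987] tip [0.6199 0.0974 0.2404] rot [177.95   3.07 -90.15] F [ 0.7 -0.4  0.2]
units [16.97  7.2   0.17]
```

```bash

python3 -m inch '[{"x":0.5,"y":0.3,"z":0,"yaw":0},{"x":0.85,"y":0.36,"z":0,"yaw":0},{"x":0.85,"y":0.36,"z":0,"yaw":0},{"x":0.85,"y":0.36,"z":0,"yaw":0},{"x":0.85,"y":0.36,"z":0,"yaw":0}]' >/dev/null
python3 -m inch '[{"x":0.85,"y":0.36,"z":0,"yaw":0},{"x":0.85,"y":0.36,"z":0,"yaw":0},{"x":0.85,"y":0.36,"z":0,"yaw":0},{"x":0.85,"y":0.36,"z":0,"yaw":0},{"x":0.85,"y":0.36,"z":0,"yaw":0}]' >/dev/null
python3 -m inch '[{"x":0.85,"y":0.36,"z":0,"yaw":0},{"x":0.85,"y":0.36,"z":0,"yaw":0},{"x":0.85,"y":0.36,"z":0,"yaw":0},{"x":0.85,"y":0.36,"z":0,"yaw":0},{"x":0.85,"y":0.36,"z":0,"yaw":0}]' >/dev/null
python3 -m inch '[{"x":0.85,"y":0.36,"z":0,"yaw":0},{"x":0.85,"y":0.36,"z":0,"yaw":0},{"x":0.7,"y":0.3,"z":0,"yaw":0},{"x":0.4,"y":0.2,"z":0,"yaw":0},{"x":0,"y":0,"z":0,"yaw":0}]' 
python3 tip.py .4387 -.3259 .15
```

```text
time_s: 65.13
tcp_pos: [0.4418, -0.3016, 0.3195]
eef_rot: [178.3, 3.6, -90.1]
contact_force: [-0.4, 0.5, -0.5]
gripper_width: 0.0194
t 65.13 vtool [ 0.0034 -0.0004  0.0987] tip [ 0.4392 -0.2989  0.2207] rot [178.25   3.55 -90.1 ] F [-0.4  0.5 -0.5]
units [ 1.25 -0.06  2.76]
```

```bash

python3 -m inch '[{"x":0.5,"y":-0.03,"z":0.5,"yaw":0},{"x":0.5,"y":-0.03,"z":0.6,"yaw":0},{"x":0.2,"y":0,"z":0.6,"yaw":0},{"x":0.05,"y":0,"z":0.6,"yaw":0},{"x":0,"y":0,"z":0,"yaw":0}]' 
python3 tip.py .4387 -.3259 .09
```

```text
time_s: 65.55
tcp_pos: [0.4416, -0.3295, 0.2591]
eef_rot: [178.5, 3.6, -90.2]
contact_force: [-0.8, 0.8, -1.3]
gripper_width: 0.0194
t 65.55 vtool [ 0.0034 -0.0004  0.0987] tip [ 0.4395 -0.3267  0.1603] rot [178.54   3.56 -90.19] F [-0.8  0.8 -1.3]
units [ 0.14 -0.04  2.81]
```

```bash

python3 -m inch '[{"x":0.04,"y":-0.01,"z":0.6,"yaw":0},{"x":0.04,"y":0,"z":0.6,"yaw":0},{"x":0.04,"y":0,"z":0.6,"yaw":0},{"x":0.02,"y":0,"z":0.6,"yaw":0},{"x":0,"y":0,"z":0,"yaw":0}]' 
python3 tip.py .4387 -.3259 .07
```

```text
time_s: 65.97
tcp_pos: [0.4423, -0.3275, 0.2004]
eef_rot: [178.8, 3.5, -90.1]
contact_force: [-0.5, -0.1, -1.0]
gripper_width: 0.0194
t 65.97 vtool [ 0.0034 -0.0004  0.0987] tip [ 0.4406 -0.3249  0.1017] rot [178.75   3.48 -90.06] F [-0.5 -0.1 -1. ]
units [0.12 0.05 1.26]
```

```bash

python3 -m inch '[{"x":0.1,"y":0.07,"z":0.5,"yaw":0},{"x":0.02,"y":0.02,"z":0.3,"yaw":0},{"x":0,"y":0,"z":0,"yaw":0}]' 
python3 tip.py .4387 -.3259 .06
python3 - <<'E'
from w import *
im,d=snap('wrist','w20'); im,d,P,H,S,V,Z=masks('w20'); K,T=load('w20')[3:]
def px(p):
    c=np.linalg.inv(T)@np.r_[p,1]; return np.round((K@(c[:3]/c[2]))[:2],1)
m=near(P,.4387,-.3259,.045)&(Z>.061)&(Z<.069)&(S<60); rect('holder',P[m]); print('hole px',px([.4387,-.3259,.065]))
u,v=px([.4387,-.3259,.065]).astype(int); cv2.imwrite('pics/w20.png',cv2.resize(im[v-45:v+45,u-45:u+45,::-1],(540,540),interpolation=2))
E
```

```text
time_s: 66.22
tcp_pos: [0.4414, -0.3288, 0.183]
eef_rot: [178.9, 3.4, -89.9]
contact_force: [0.6, 0.6, -0.3]
gripper_width: 0.0199
t 66.22 vtool [ 0.0034 -0.0004  0.0987] tip [ 0.4399 -0.3264  0.0843] rot [178.9    3.38 -89.94] F [ 0.6  0.6 -0.3]
units [0.04 0.03 0.97]
holder 2170 c [ 438.5 -326. ] wh [50.  50.4] ang 7.17 z 65.8
hole px [256.5 186.6]
```

View pics/w20.png

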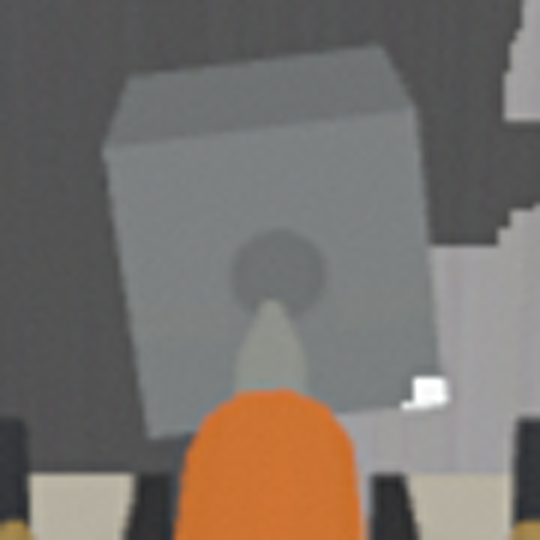

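Hole centre (279,272), tip (270,300), still 19 mm above the block: lateral error ~1.3 mm towards +x. I correct it and lower.

```bash

python3 -m inch '[{"x":0.02,"y":0.07,"z":0.4,"yaw":0},{"x":0.02,"y":0.02,"z":0.4,"yaw":0},{"x":0.02,"y":0.02,"z":0.3,"yaw":0},{"x":0,"y":0,"z":0,"yaw":0}]' 
python3 tip.py .4387 -.3259 .03
```

```text
time_s: 66.6
tcp_pos: [0.4399, -0.3292, 0.1569]
eef_rot: [179.2, 3.2, -89.9]
contact_force: [-1.3, 0.3, -1.1]
gripper_width: 0.0194
t 66.6 vtool [ 0.0034 -0.0004  0.0987] tip [ 0.4389 -0.327   0.0581] rot [179.19   3.24 -89.87] F [-1.3  0.3 -1.1]
units [ 0.02 -0.01  1.13]
```

```bash

python3 -m inch '[{"x":0,"y":0.02,"z":0.4,"yaw":0},{"x":0,"y":0.02,"z":0.4,"yaw":0},{"x":0,"y":0.02,"z":0.4,"yaw":0},{"x":0,"y":0,"z":0,"yaw":0}]' 
python3 tip.py .4387 -.3259 .006
```

```text
time_s: 66.93
tcp_pos: [0.4375, -0.3274, 0.1237]
eef_rot: [179.2, 3.2, -89.9]
contact_force: [-1.5, 0.9, -1.0]
gripper_width: 0.0195
t 66.93 vtool [ 0.0034 -0.0004  0.0987] tip [ 0.4365 -0.3252  0.0249] rot [179.17   3.25 -89.89] F [-1.5  0.9 -1. ]
units [ 0.07 -0.1   0.75]
```

```bash

python3 -m inch '[{"x":0.03,"y":-0.08,"z":0.3,"yaw":0},{"x":0.02,"y":0,"z":0.2,"yaw":0},{"x":0.01,"y":0,"z":0.1,"yaw":0},{"x":0,"y":0,"z":0,"yaw":0}]' 
python3 tip.py .4387 -.3259 .006
```

```text
time_s: 67.27
tcp_pos: [0.4393, -0.3281, 0.1061]
eef_rot: [179.1, 3.3, -89.9]
contact_force: [-0.5, -0.2, -1.4]
gripper_width: 0.0196
t 67.27 vtool [ 0.0034 -0.0004  0.0987] tip [ 0.4381 -0.3259  0.0073] rot [179.08   3.26 -89.88] F [-0.5 -0.2 -1.4]
units [ 0.   -0.02  0.05]
```

Tip 2 mm above the seated height: release (it drops into its seat), then retreat and look.

```bash

python3 -m inch '[{"x":0,"y":-0.02,"z":0.08,"yaw":0},{"x":0,"y":0,"z":0,"yaw":0}]' 
python3 -m inch '[{"x":0,"y":0,"z":0,"yaw":0},{"x":0,"y":0,"z":0,"yaw":0},{"x":0,"y":0,"z":0,"yaw":0},{"x":0,"y":0,"z":0,"yaw":0},{"x":0,"y":0,"z":0,"yaw":0}]' 1
python3 -m inch '[{"x":0,"y":0,"z":0,"yaw":0},{"x":0,"y":0,"z":0,"yaw":0},{"x":0,"y":0,"z":0,"yaw":0},{"x":0,"y":0,"z":-0.5,"yaw":0},{"x":0,"y":0,"z":-0.8,"yaw":0}]'
python3 -m inch '[{"x":0,"y":0,"z":-1,"yaw":0},{"x":0,"y":0,"z":-1,"yaw":0},{"x":0,"y":0,"z":-1,"yaw":0},{"x":0,"y":0,"z":-1,"yaw":0},{"x":0,"y":0,"z":-1,"yaw":0}]' 
python3 -m inch '[{"x":0,"y":0.6,"z":-0.8,"yaw":0},{"x":0.3,"y":0.6,"z":0,"yaw":0},{"x":0.3,"y":0,"z":0,"yaw":0},{"x":0,"y":0,"z":0,"yaw":0}]' >/dev/null
python3 - <<'E'
from w import *
im,d=snap('scene','s21'); im,d,P,H,S,V,Z=masks('s21')
cv2.imwrite('pics/s21.png',cv2.resize(im[130:,100:400,::-1],(720,609))[:600])
m=near(P,.4387,-.326,.03)&(Z>.138)&(Z<.16)&(S>100); rect('stylustop',P[m])
m=near(P,.585,-.368,.05)&(Z>.02)&(Z<.1)&(H>14)&(H<30)&(S>70); print('sleeves top',np.percentile(P[m][:,2],[5,50,90]))
n2=(abs(P[...,0]-.624)<.05)&(abs(P[...,1])<.15)
m=n2&(H>95)&(H<125)&(S>80)&(Z>.17)&(Z<.19); rect('strip',P[m])
print(np.round(r.get_state()['tcp_pos'],3))
E
```

```text
time_s: 67.43
tcp_pos: [0.4401, -0.3282, 0.1041]
eef_rot: [179.1, 3.2, -89.9]
contact_force: [-0.2, -0.0, -1.0]
gripper_width: 0.0195
time_s: 67.85
tcp_pos: [0.4411, -0.3287, 0.1056]
eef_rot: [179.2, 3.2, -89.9]
contact_force: [-0.3, -0.2, -0.5]
gripper_width: 0.0476
time_s: 68.27
tcp_pos: [0.4393, -0.3292, 0.1352]
eef_rot: [178.9, 3.3, -89.9]
contact_force: [-0.6, 0.1, 0.2]
gripper_width: 0.0807
time_s: 68.68
tcp_pos: [0.4396, -0.3358, 0.2628]
eef_rot: [178.5, 3.5, -89.9]
contact_force: [0.9, -0.2, 0.3]
gripper_width: 0.0879
stylustop 49 c [ 441.6 -326.9] wh [17.2 18.2] ang 77.52 z 145.4
sleeves top [0.02556198 0.05647942 0.06502405]
strip 443 c [631.1   7.7] wh [ 18.9 242. ] ang 0.76 z 181.1
[ 0.411 -0.354  0.29 ]
```

View pics/s21.png

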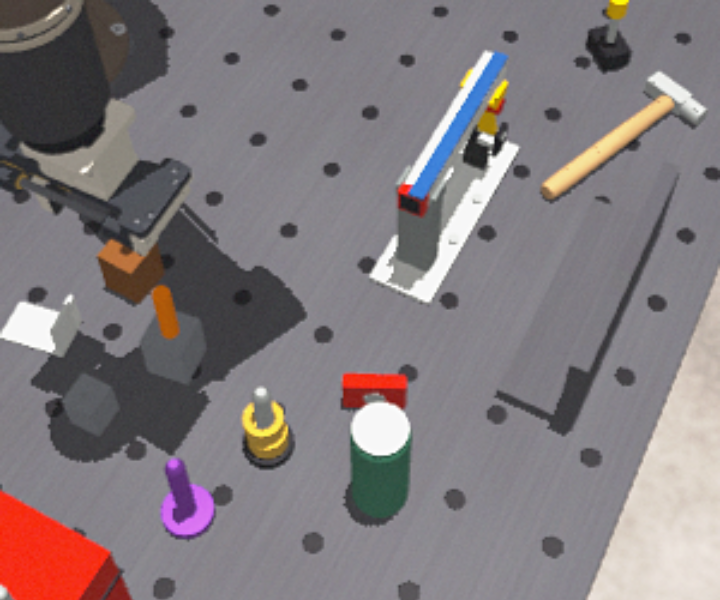

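Everything is in place: the stylus stands upright in its holder (165,310), both sleeves are on the post (266,430), the rail lies in both saddles, and the prop is open. The arm touches nothing. Handing in.

```bash
python3 -c "
from plant import r
print(r.close_job(), r.get_state()['time_s'])"
```

```text
the job is handed in; nothing more can be done
the job is handed in; nothing more can be done
```

I completed the whole job in about 69 s of the 210 s allowed and handed it in; no verdict was reported.

**What I did**
- **Sleeves:** only two were on the table. I put both over the steel post and let each drop down the shaft. One was knocked about 3 cm aside along the way, so I located it again before fetching it.
- **Prop:** I swung it up past upright by its red bar and let go. It stayed on its stop.
- **Section:** I laid it in both saddles, strip up, with the red end at the fixed rest.
- **Seam:** I traced it from the red end at 29–33 mm/s, from about 3 mm before the start to about 6 mm past the end. The point rested lightly against the strip edge and the ledge.
- **Stylus:** I stood it back in the large grey holder.

**Last checks**
- **Stylus:** its top is at 145 mm, which is the seated height.
- **Section:** the strip top is at 181 mm, against 180 mm expected, and it is level and in both saddles. The prop looks open in the last picture.
- **Sleeves:** stacked on the foot, top about 62–65 mm against 62 mm expected. The depth readings at the edges are noisy.
- **Other things:** the look-alikes and the other things in the last picture stand where they were. The screwdriver and the bracket were not separately checked.

**What was not perfect**
- The tool drifted 3–6° off vertical during the moves. I allowed for this when working out the stylus tip.
- Swinging the prop pulled up to about 28 N at the wrist, and a fingertip touched the table at about 14 N. Both are below the limits.
- The scene and wrist cameras disagreed by 2–3 mm, so I used the wrist camera for the fine fits.

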